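Get the palm tamper out from among the canisters

TASK

The palm tamper has ended up in the middle of the round tray, hemmed in by three canisters. Move all three canisters over onto the black bar mat first, then set the tamper centred on the round inlay of the tamping block, and only then put every canister back on the very spot of the tray where it stood. Keep the canisters and the tamper upright, set them down rather than dropping them, and leave the milk jug and the shot glass where they are.

Things in the scene. Friction and masses are not known exactly. Their poses are not given: they have to be found in the camera images.
- slim_center (a point): Slim steel canister, the tallest, round, body diameter 46 and 70 high, with a narrower black lid (diameter 36) up to 88 overall; about 0.3 kg. It stands upright on one of the round tray's three outer spots at the start (which one varies). This point: its centre, half-way up; z is its upright axis.
- wide_center (a point): Short wide white ceramic jar, round, body diameter 58 and 52 high, with a flat pale wooden lid (diameter 50) up to 64 overall; about 0.35 kg. It stands upright on one of the round tray's three outer spots at the start (which one varies). This point: its centre, half-way up; z is its upright axis.
- tin_center (a point): Square aluminium tin, 50 by 50, body 66 high, with a round dark cap (diameter 36) up to 78 overall; about 0.25 kg. Its flat sides face along its own x and y axes. It stands upright on one of the round tray's three outer spots at the start (which one varies). This point: its centre, half-way up; z is its upright axis. The centre is 39 above its underside.
- tamper_center (a point): Palm tamper: a round puck, steel below and black above, diameter 56, 44 high, about 0.4 kg, standing in the middle of the round tray at the start. This point: its centre, 22 above its underside; z is its upright axis.
- tray: Round wooden tray, fixed, diameter 216, top 8 above the counter. Origin: centre of its underside, on the counter. Four cork spots of diameter 66 mark the places: one in the middle, and three 70 from the middle, at tray-frame directions 180, +60 and -60 degrees from its x axis. Things stand within about 4 mm of the spots' centres at the start.
- mat: Black ribbed rubber bar mat, fixed, 300 along its x, 130 along its y, top 6 above the counter. Origin: centre of its underside. The place where the canisters stand meanwhile; there is room for three in a row along x, and each must stand with its middle well on the mat.
- station_top (a point): Tamping block: dark wooden block, fixed, 130 along its x, 100 along its y, 30 high, with a flush black round inlay (diameter 62, steel rim to 70) in the middle of its flat top. This point: the middle of the inlay, on the top face.
- jug_center (a point): Steel milk jug, 76 in diameter at the widest, 95 high, with a handle to its +x reaching 66 from its axis, standing on the counter beyond the tamping block. To be left alone. This point: on its axis, half-way up.
- glass_center (a point): Shot glass, diameter 48, 62 high, standing on the counter on the robot's side of the tamping block. To be left alone. This point: its centre, half-way up.

How it is judged (in metres and radians):
On the way, in this order (a step that is already met when the one before it is completed fails the run):
1. all three canisters stand upright and released on the bar mat, the tamper still in its place on the tray (x of slim_center in the frame of mat between -0.14 and 0.14 m and y of slim_center in the frame of mat between -0.06 and 0.06 m and z of slim_center in the frame of mat between 0.044 and 0.056 m and angle between each of slim_center, wide_center, tin_center's own z axis and vertical below 0.12 rad and contact force between the fingers and slim below 0.05 N and x of wide_center in the frame of mat between -0.14 and 0.14 m and y of wide_center in the frame of mat between -0.06 and 0.06 m and z of wide_center in the frame of mat between 0.032 and 0.044 m and contact force between the fingers and wide below 0.05 N and x of tin_center in the frame of mat between -0.14 and 0.14 m and y of tin_center in the frame of mat between -0.06 and 0.06 m and z of tin_center in the frame of mat between 0.039 and 0.051 m and contact force between the fingers and tin below 0.05 N and distance of tamper_center from where it was at the start of the episode below 0.02 m), for 0.2 s.
2. the tamper stands released on the inlay of the tamping block, with all canisters still on the mat (horizontal distance between tamper_center and station_top below 0.012 m and z of tamper_center in the frame of station_top between 0.017 and 0.027 m and angle between tamper_center's own z axis and vertical below 0.1 rad and contact force between the fingers and tamper below 0.05 N and x of slim_center in the frame of mat between -0.14 and 0.14 m and y of slim_center in the frame of mat between -0.06 and 0.06 m and z of slim_center in the frame of mat between 0.044 and 0.056 m and angle between each of slim_center, wide_center, tin_center's own z axis and vertical below 0.12 rad and contact force between the fingers and slim below 0.05 N and x of wide_center in the frame of mat between -0.14 and 0.14 m and y of wide_center in the frame of mat between -0.06 and 0.06 m and z of wide_center in the frame of mat between 0.032 and 0.044 m and contact force between the fingers and wide below 0.05 N and x of tin_center in the frame of mat between -0.14 and 0.14 m and y of tin_center in the frame of mat between -0.06 and 0.06 m and z of tin_center in the frame of mat between 0.039 and 0.051 m and contact force between the fingers and tin below 0.05 N), for 0.2 s.
At the end, for the whole second after the job is handed in: The tamper stands upright and released on the tamping block within 12 mm of the middle of its inlay, and each canister stands upright and released on the tray within 15 mm of where it stood at the start; all at rest (horizontal distance between tamper_center and station_top below 0.012 m and z of tamper_center in the frame of station_top between 0.017 and 0.027 m and angle between each of tamper_center, slim_center, wide_center, tin_center's own z axis and vertical below 0.1 rad and contact force between the fingers and tamper below 0.05 N and linear speed of each of tamper, slim, wide, tin below 0.02 m/s and distance of each of slim_center, wide_center, tin_center from where it was at the start of the episode below 0.015 m and contact force between the fingers and slim below 0.05 N and contact force between the fingers and wide below 0.05 N and contact force between the fingers and tin below 0.05 N); the robot touches nothing.
It fails at once if the milk jug is moved more than 30 mm (distance of jug_center from where it was at the start of the episode above 0.03 m).
It fails at once if the shot glass is moved more than 30 mm (distance of glass_center from where it was at the start of the episode above 0.03 m).
It fails at once if a canister or the tamper is tipped over (more than 35 degrees) (angle between any of slim_center, wide_center, tin_center, tamper_center's own z axis and vertical above 0.61 rad).
It fails at once if a canister or the tamper is dropped (falls free at over 0.7 m/s, from about 25 mm or more) ((contact force between the fingers and slim below 0.05 N and linear speed of slim above 0.7 m/s) or (contact force between the fingers and wide below 0.05 N and linear speed of wide above 0.7 m/s) or (contact force between the fingers and tin below 0.05 N and linear speed of tin above 0.7 m/s) or (contact force between the fingers and tamper below 0.05 N and linear speed of tamper above 0.7 m/s)).
It also fails if it takes over 138 s, if anything falls off the work surface, if the arm or the gripper's body presses on something with over 40 N, if the wrist force passes 120 N, or if a joint passes its speed limit or range.

ROBOT

A 7-joint arm with a two-finger parallel gripper is mounted at the origin on the work surface. World frame = base frame: x ahead of the robot, y to its left, z up, the work surface at z = 0. Lengths are in m, angles in degrees, forces in N, time in s.
With the tool pointing down it reaches from about 0.425 to 0.875 m from the base axis. Payload 4.7 kg.
Tool frame: the origin (TCP) lies midway between the tips of the shut fingers; the grasp point (between the pads) lies 19 mm behind it (env.grip_depth is the distance from the TCP to the grasp point, in m); z points along the fingers, y is the line along which they close (so a half turn about z gives the same grasp; the last joint's range is limited). The gripper opens to 87 mm and grips with 3 to 60 N. Pads are 19 mm wide; open, the fingers measure 117 mm over their backs; the gripper's body (75 mm by 190 mm) begins 51 mm behind the grasp point.
Start: joints at [70.48, 18.392, -4.016, 83.108, 1.295, 78.541, -3.26], TCP at [0.226, -0.61, 0.223] pointing down, gripper open.
Joint ranges: [-163.93, 163.93], [-17.29, 119.83], [-79.2, 71.16], [3.27, 140.29], [-89.18, 269.18], [5.43, 117.66], [-154.24, 154.24]. Speed limits (degrees/s): [147.25, 147.25, 180, 180, 180, 180, 180].

INTERFACE

Orientations are given as [roll, pitch, yaw] about the fixed x, y, z axes, in that order (R = Rz(yaw) Ry(pitch) Rx(roll)).
In Python, from cell import get_obs, optics, env, nets gives the robot as it stands.
- The arm moves only by the shell command python3 -m creep 'ROWS' [FORCE]. ROWS is JSON, a list of rows, each an object of numbers: "wx", "wy", "wz": the turn, a rotation vector about the tool's x, y, z in degrees; "tx", "ty", "tz": the shift along the tool's x, y, z in mm; "gripper": the opening, from -1 (shut) to 1 (fully open). A call has 1 to 5 rows; each row is the pose to reach, as a shift and turn from the pose commanded when the call began, along the tool's axes at that moment; what a row does not reach only later rows make up. A row lasts 1/12 s, in which the tool goes at most 41.7 mm and 7.16 degrees, less where a joint would pass 70% of its speed; a pose out of reach is approached as far as the arm can. A call with a gripper value outside its range is refused whole. The fingers move at their own pace and stop on an object; FORCE is the grip in N (left out, the last holds). Time passes only in rows, so rows that repeat a pose let the fingers close. It gives the time, the measured TCP pose, the force, the opening and the grip force at its end, in the units of the state.
- get_obs(): the state, without advancing time (a new reading comes with each control period).
- optics.read_camera(name): name is "side" or "top" or "wrist"; returns (picture, depth): 384x512x3 uint8, red, green, blue; 384x512 float32, m along the optical axis (not along the pixel's ray), 0 where there is no reading.
- optics.camera_info(name): a dict with "fovy" (degrees; the focal length in pixels is half the picture's height over the tangent of half this angle, whatever the lens; pixels are square), "cx", "cy" (the principal point, pixels), "k1" (the pictures are not rectified: a ray, as slopes to the right and down, at radius r is drawn at 1 + k1 r^2 times it, then the intrinsics apply), "R" (3x3) and "t" (3): a world point X has camera coordinates R X + t; the wrist camera has in their place "tool_from_camera" (4x4, takes a point from camera to tool coordinates, whose origin is the TCP and whose axes are the flange's). Camera axes: x right, y down, z forward; pixel columns grow to the right and rows downward; lengths in m; the calibration is good to about 2 mm. A picture is of the moment at which its call begins: read the wrist's pose just before it. camera_info takes no time and is no camera call.
- env.sign_off(): hands the job in; it is judged then, once.
Trained networks look in the newest picture that a camera, given by its name, has taken for a name from the list of things; names that differ only in an ending like _2 or _b are one class to them, and where a whole thing is asked for, a point or a joint stands for the part that bears it (a point fixed in the world has none). Each returns a list of dicts, best first, with "confidence" (0 to 1); they miss things now and then, are a little off and sometimes report something else, mostly with a low value. They report only what shows in the picture. A call takes as long as a camera call.
- nets.look_for(query, camera): "point" ([x, y, z] in m, in world coordinates, good to about 4 mm: the middle of the surface that is visible of it).
- nets.place_of(query, camera): "point" ([x, y, z] in m, in world coordinates, good to about 4 mm: a listed point, or the origin of a listed thing).
The state is a dict: "time_s": time; "qpos": joint angles; "joint_velocities": joint speeds; "effort": joint torques, N m; "tool_pos": TCP position; "tool_rot": TCP orientation; "force": force on the tool from outside, world axes, zero at the start; "wrist_torque": the same for the moment, N m; "grip_width": finger opening in m; "grasp_force": force on a finger pad.
Only numpy, scipy, OpenCV 4.12 (cv2) and the standard library are available. Lean on these libraries where they do the work, as an engineer would, in place of code of your own. Each camera call takes 0.05 s, during which the arm holds its last target. There are 200 camera calls.

## Working session

There is one attempt and no reset: what is moved stays moved. The work goes in short steps, Python scripts to look and compute and a shell command to move; the robot and the scene stay as the last step left them, time stands still between calls to the robot, and variables do not carry over. Pictures are saved under pics/ and viewed, at most 14 in all, crops included, and the job is handed in when it is done.

```bash
mkdir -p pics; ls; cat > h.py <<'E'
from cell import get_obs, optics, env, nets
import numpy as np, cv2
def snap(cam,fn):
    im,d=optics.read_camera(cam); cv2.imwrite('pics/'+fn,im[:,:,::-1]); return im,d
E
python3 - <<'E'
from h import *
o=get_obs(); print(o['time_s'],o['tool_pos'],o['tool_rot'],o['qpos'],o['grip_width'])
for c in ('top','side'):
    snap(c,c+'0.png')
    i=optics.camera_info(c); print(c,{k:np.round(v,3).tolist() for k,v in i.items()})
    for q in ['slim_center','wide_center','tin_center','tamper_center','tray','mat','station_top','jug_center','glass_center']:
        print(q,[(np.round(r['point'],4).tolist(),round(r['confidence'],2)) for r in nets.place_of(q,c)[:2]])
print(get_obs()['time_s'])
E
```

```text
pics
0.0 [ 0.22557263 -0.60901141  0.22143948] [-1.79890447e+02  6.06609464e-03  2.03319611e+01] [70.47976695 18.43954948 -4.01651394 83.17679612  1.29566814 78.53849214
 -3.25913503] 0.08723961302393142
top {'fovy': 49.004, 'cx': 252.108, 'cy': 194.089, 'k1': -0.053, 'R': [[0.058, -0.998, 0.003], [-0.975, -0.057, -0.213], [0.212, 0.01, -0.977]], 't': [-0.041, 0.546, 0.856]}
slim_center [([0.626, -0.066, 0.0551], 0.64)]
wide_center [([0.5384, 0.0284, 0.0398], 0.65)]
tin_center [([0.6637, 0.0484, 0.0414], 0.84)]
tamper_center [([0.6077, 0.0047, 0.0313], 0.79)]
tray [([0.6105, 0.0067, 0.0023], 0.62)]
mat [([0.5027, 0.2816, 0.0001], 0.68)]
station_top [([0.5094, -0.2728, 0.0299], 0.72)]
jug_center [([0.6569, -0.2906, 0.0475], 0.78)]
glass_center [([0.3895, -0.2341, 0.0359], 0.82)]
side {'fovy': 52.203, 'cx': 250.527, 'cy': 192.418, 'k1': -0.063, 'R': [[-0.993, -0.116, -0.023], [-0.046, 0.56, -0.827], [0.109, -0.82, -0.561]], 't': [0.535, 0.092, 0.915]}
slim_center [([0.6237, -0.0645, 0.054], 0.62)]
wide_center [([0.5431, 0.0241, 0.0405], 0.73)]
tin_center [([0.6586, 0.0504, 0.0491], 0.92), ([0.3871, -0.2341, 0.0383], 0.27)]
tamper_center [([0.6124, 0.005, 0.0325], 0.91)]
tray [([0.6047, 0.004, 0.001], 0.86)]
mat [([0.5079, 0.2809, -0.0003], 0.89)]
station_top [([0.5152, -0.2693, 0.0291], 0.97)]
jug_center [([0.6573, -0.2914, 0.0462], 0.7)]
glass_center [([0.3898, -0.2309, 0.0353], 0.86)]
1.0
```

View pics/top0.png

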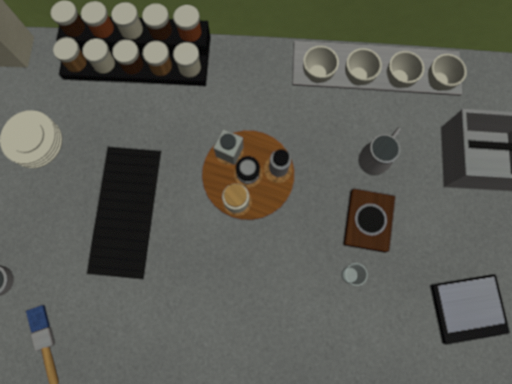

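View pics/side0.png

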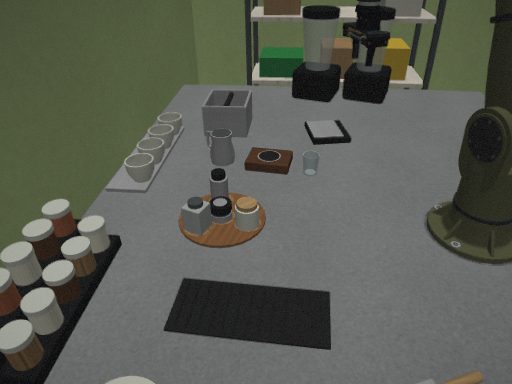

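The top view shows slim at (280,162), tin at (228,145), wide at (236,197), tamper at (247,168), the mat around (125,212) and the station at (370,220). This agrees with the nets. Next I refine these from depth.

```bash
cat >> h.py <<'E'
from scipy.spatial.transform import Rotation as Ro
def cloud(cam,im=None,d=None):
    i=optics.camera_info(cam); o=get_obs()
    if d is None: im,d=optics.read_camera(cam)
    H,W=d.shape; f=H/2/np.tan(np.radians(i['fovy'])/2)
    K=np.array([[f,0,i['cx']],[0,f,i['cy']],[0,0,1]])
    u,v=np.meshgrid(np.arange(W),np.arange(H))
    p=cv2.undistortPoints(np.stack([u,v],-1).reshape(-1,1,2).astype(float),K,np.array([i['k1'],0,0,0])).reshape(H,W,2)
    P=np.dstack([p[...,0]*d,p[...,1]*d,d])
    if cam=='wrist':
        T=np.array(i['tool_from_camera']); P=P@T[:3,:3].T+T[:3,3]
        P=P@Ro.from_euler('xyz',o['tool_rot'],degrees=True).as_matrix().T+o['tool_pos']
    else: P=(P-i['t'])@np.array(i['R'])
    P[d<=0]=np.nan
    return P,im
def top_circ(P,c,r,z0,z1):
    "enclosing circle of points near c (radius r) with z0<z<z1"
    m=(np.hypot(P[...,0]-c[0],P[...,1]-c[1])<r)&(P[...,2]>z0)&(P[...,2]<z1)
    q=P[m]; 
    if len(q)<8: return None
    (x,y),(w,h),a=cv2.minAreaRect((q[:,:2]*1000).astype(np.float32))
    return len(q),np.round([x,y,w,h,a],1).tolist(),round(float(np.median(q[:,2])),4)
E
python3 - <<'E'
from h import *
print(np.round(optics.camera_info('wrist')['tool_from_camera'],3).tolist())
for c in ('top','side'):
    P,im=cloud(c)
    print(c,'slimlid',top_circ(P,(.625,-.065),.03,.091,.1),'tincap',top_circ(P,(.661,.049),.035,.081,.09),'widelid',top_circ(P,(.541,.026),.04,.067,.08),
     'tamper',top_circ(P,(.61,.005),.035,.048,.056),'block',top_circ(P,(.513,-.271),.09,.026,.034),'tinbody',top_circ(P,(.661,.049),.04,.068,.079))
    m=(im.max(-1)<45)&(np.hypot(P[...,0]-.505,P[...,1]-.281)<.18)&(abs(P[...,2])<.02)
    print('mat',cv2.minAreaRect((P[m][:,:2]*1000).astype(np.float32)))
E
```

```text
[[-0.002, -0.964, -0.265, 0.071], [1.0, -0.002, -0.0, 0.0], [0.0, -0.265, 0.964, -0.162], [0.0, 0.0, 0.0, 1.0]]
top slimlid (216, [624.2, -66.6, 34.3, 34.4, 74.3], 0.0966) tincap (205, [656.3, 49.5, 34.0, 34.3, 32.2], 0.0868) widelid (421, [541.0, 26.9, 48.9, 47.3, 2.0], 0.0729) tamper (463, [608.3, 3.8, 54.8, 54.8, 14.3], 0.0528) block (2383, [512.5, -274.3, 101.4, 128.7, 82.7], 0.0312) tinbody (287, [656.4, 49.4, 49.2, 51.2, 68.8], 0.0745)
mat ((504.5380859375, 280.84649658203125), (128.18789672851562, 295.7803039550781), 88.3604736328125)
side slimlid (103, [627.3, -64.8, 33.0, 35.1, 33.6], 0.096) tincap (137, [659.4, 52.4, 34.5, 35.0, 7.4], 0.0861) widelid (239, [544.0, 29.6, 46.6, 49.5, 6.0], 0.072) tamper (255, [611.2, 6.5, 53.0, 54.2, 36.0], 0.0525) block (725, [514.2, -271.8, 106.3, 128.3, 83.6], 0.0305) tinbody (195, [658.7, 52.4, 51.1, 49.4, 67.9], 0.0737)
mat ((506.8388671875, 282.57586669921875), (131.01760864257812, 297.96844482421875), 88.2689437866211)
```

```bash
python3 -m creep '[{"tz":-40,"tx":10},{"tz":-80,"tx":40},{"tz":-120,"tx":75},{"tz":-120,"tx":110}]' 20
```

```text
validation failed for argument at $[0]...
```

```bash
python3 -m creep --help | head -20; python3 -m creep '[{"wx":0,"wy":0,"wz":0,"tx":10,"ty":0,"tz":-40,"gripper":1},{"wx":0,"wy":0,"wz":-7,"tx":40,"ty":0,"tz":-80,"gripper":1},{"wx":0,"wy":0,"wz":-14,"tx":75,"ty":0,"tz":-110,"gripper":1},{"wx":0,"wy":0,"wz":-21,"tx":110,"ty":0,"tz":-110,"gripper":1},{"wx":0,"wy":0,"wz":-28,"tx":150,"ty":0,"tz":-110,"gripper":1}]' 20
```

```text
time_s: 1.52
tool_pos: [0.3658, -0.5592, 0.3371]
tool_rot: [179.6, 0.1, 48.5]
force: [1.2, -0.8, -1.1]
grip_width: 0.087
grasp_force: 0.0invalid input: not JSON, or not a number
```

```bash
cat > go.py <<'E'
import sys; from h import *
def rel(x,y,z,psi,pos=None,rot=None):
    o=get_obs(); R=Ro.from_euler('xyz',o['tool_rot'],degrees=True)
    s=R.inv().apply(np.array([x,y,z])-o['tool_pos']*1000)
    w=(R.inv()*Ro.from_euler('xyz',[180,0,psi],degrees=True)).as_rotvec(degrees=True)
    print('t',s.round(1),'w',w.round(1),'rows',round(max(np.linalg.norm(s)/41.7,np.linalg.norm(w)/7.16),1),'q7',o['qpos'][6].round(0),'t',o['time_s'])
if __name__=='__main__': rel(*map(float,sys.argv[1:]))
E
python3 go.py 625.7 -65.7 200 130; python3 go.py 550 10 400 90
```

```text
t [ 542.2 -133.3  134.9] w [  0.2   0.4 -81.5] rows 13.8 q7 11.0 t 1.5167
t [ 548.2 -238.7  -65.9] w [  0.3   0.3 -41.5] rows 14.4 q7 11.0 t 1.5167
```

```bash
for i in 1; do python3 -m creep '[{"tx":40,"ty":-10,"gripper":1},{"tx":80,"ty":-20,"gripper":1},{"tx":120,"ty":-30,"gripper":1},{"tx":160,"ty":-40,"gripper":1},{"tx":180,"ty":-44,"gripper":1}]' | head -2;  python3 -m creep '[{"tx":40,"ty":-10,"gripper":1},{"tx":80,"ty":-20,"gripper":1},{"tx":120,"ty":-30,"gripper":1},{"tx":160,"ty":-40,"gripper":1},{"tx":180,"ty":-44,"gripper":1}]' | head -2;  python3 -m creep '[{"tx":40,"ty":-10,"gripper":1},{"tx":80,"ty":-20,"gripper":1},{"tx":120,"ty":-30,"gripper":1},{"tx":160,"ty":-40,"gripper":1},{"tx":180,"ty":-44,"gripper":1}]' | head -2; done; python3 go.py 625.7 -65.7 200 130
```

```text
t [ 542.2 -133.3  134.9] w [  0.2   0.4 -81.5] rows 13.8 q7 11.0 t 1.5167validation failed for argument at $[0]...
validation failed for argument at $[0]...
validation failed for argument at $[0]...
```

```bash
python3 -m creep '[{"wx":0,"wy":0,"wz":0,"tx":38,"ty":-9,"tz":0,"gripper":1},{"wx":0,"wy":0,"wz":0,"tx":76,"ty":-18,"tz":0,"gripper":1},{"wx":0,"wy":0,"wz":0,"tx":114,"ty":-27,"tz":0,"gripper":1},{"wx":0,"wy":0,"wz":0,"tx":152,"ty":-36,"tz":0,"gripper":1},{"wx":0,"wy":0,"wz":0,"tx":180,"ty":-44,"tz":0,"gripper":1}]' | head -2
python3 -m creep '[{"wx":0,"wy":0,"wz":0,"tx":38,"ty":-9,"tz":0,"gripper":1},{"wx":0,"wy":0,"wz":0,"tx":76,"ty":-18,"tz":0,"gripper":1},{"wx":0,"wy":0,"wz":0,"tx":114,"ty":-27,"tz":0,"gripper":1},{"wx":0,"wy":0,"wz":0,"tx":152,"ty":-36,"tz":0,"gripper":1},{"wx":0,"wy":0,"wz":0,"tx":180,"ty":-44,"tz":0,"gripper":1}]' | head -2
python3 -m creep '[{"wx":0,"wy":0,"wz":0,"tx":38,"ty":-9,"tz":0,"gripper":1},{"wx":0,"wy":0,"wz":0,"tx":76,"ty":-18,"tz":0,"gripper":1},{"wx":0,"wy":0,"wz":0,"tx":114,"ty":-27,"tz":0,"gripper":1},{"wx":0,"wy":0,"wz":0,"tx":152,"ty":-36,"tz":0,"gripper":1},{"wx":0,"wy":0,"wz":0,"tx":180,"ty":-44,"tz":0,"gripper":1}]' | head -2
python3 -m creep '[{"wx":0,"wy":0,"wz":-7,"tx":0,"ty":0,"tz":15,"gripper":1},{"wx":0,"wy":0,"wz":-14,"tx":0,"ty":0,"tz":30,"gripper":1},{"wx":0,"wy":0,"wz":-21,"tx":0,"ty":0,"tz":40,"gripper":1},{"wx":0,"wy":0,"wz":-28,"tx":0,"ty":0,"tz":50,"gripper":1},{"wx":0,"wy":0,"wz":-35,"tx":0,"ty":0,"tz":60,"gripper":1}]' | head -3
python3 -m creep '[{"wx":0,"wy":0,"wz":-7,"tx":0,"ty":0,"tz":15,"gripper":1},{"wx":0,"wy":0,"wz":-14,"tx":0,"ty":0,"tz":30,"gripper":1},{"wx":0,"wy":0,"wz":-21,"tx":0,"ty":0,"tz":40,"gripper":1},{"wx":0,"wy":0,"wz":-28,"tx":0,"ty":0,"tz":50,"gripper":1},{"wx":0,"wy":0,"wz":-35,"tx":0,"ty":0,"tz":60,"gripper":1}]' | head -3
python3 go.py 625.7 -65.7 200 130
```

```text
time_s: 1.93
tool_pos: [0.4539, -0.3904, 0.3328]
time_s: 2.35
tool_pos: [0.54, -0.2266, 0.3329]
time_s: 2.77
tool_pos: [0.6263, -0.063, 0.3326]
time_s: 3.18
tool_pos: [0.6252, -0.0668, 0.2719]
tool_rot: [-180.0, 0.0, 83.7]
time_s: 3.6
tool_pos: [0.6252, -0.067, 0.212]
tool_rot: [-180.0, 0.0, 118.7]
t [ 0.9  1.1 12. ] w [ -0.    0.  -11.3] rows 1.6 q7 23.0 t 3.6
```

```bash
python3 - <<'E'
from h import *
P,im=cloud('wrist'); cv2.imwrite('pics/w1.png',im[:,:,::-1])
print('slimlid',top_circ(P,(.625,-.065),.03,.091,.1),'tincap',top_circ(P,(.659,.051),.035,.081,.09),'widelid',top_circ(P,(.542,.027),.04,.067,.08),
     'tamper',top_circ(P,(.61,.005),.035,.048,.056),'tinbody',top_circ(P,(.659,.051),.04,.068,.079))
E
```

```text
slimlid (1291, [625.0, -65.8, 34.7, 35.1, 20.9], 0.096) tincap (1482, [657.1, 49.9, 34.9, 34.5, 29.0], 0.0861) widelid (2842, [542.1, 26.8, 49.4, 48.9, 6.3], 0.0721) tamper (2768, [610.1, 5.0, 55.2, 54.9, 18.8], 0.0524) tinbody (1914, [657.4, 49.8, 50.4, 50.8, 68.1], 0.074)
```

View pics/w1.png

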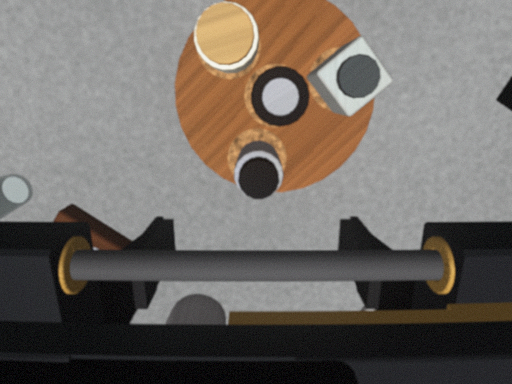

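The wrist view shows slim at (258,178), the tamper at (280,95), the tin at (350,78) and the wide jar at (226,35), all free-standing. The sources agree within about 2 mm, so I pick slim now.

```bash
python3 -m creep '[{"wx":0,"wy":0,"wz":0,"tx":1,"ty":0,"tz":40,"gripper":1},{"wx":0,"wy":0,"wz":0,"tx":1,"ty":0,"tz":80,"gripper":1},{"wx":0,"wy":0,"wz":0,"tx":1,"ty":0,"tz":115,"gripper":1},{"wx":0,"wy":0,"wz":0,"tx":1,"ty":0,"tz":145,"gripper":1},{"wx":0,"wy":0,"wz":0,"tx":1,"ty":0,"tz":176,"gripper":1}]' 20
python3 -m creep '[{"wx":0,"wy":0,"wz":0,"tx":0,"ty":0,"tz":0,"gripper":1},{"wx":0,"wy":0,"wz":0,"tx":0,"ty":0,"tz":0,"gripper":-1},{"wx":0,"wy":0,"wz":0,"tx":0,"ty":0,"tz":0,"gripper":-1},{"wx":0,"wy":0,"wz":0,"tx":0,"ty":0,"tz":0,"gripper":-1},{"wx":0,"wy":0,"wz":0,"tx":0,"ty":0,"tz":0,"gripper":-1}]' 20
python3 -m creep '[{"wx":0,"wy":0,"wz":0,"tx":0,"ty":0,"tz":0,"gripper":-1},{"wx":0,"wy":0,"wz":0,"tx":0,"ty":0,"tz":0,"gripper":-1},{"wx":0,"wy":0,"wz":0,"tx":0,"ty":0,"tz":0,"gripper":-1},{"wx":0,"wy":0,"wz":0,"tx":0,"ty":0,"tz":0,"gripper":-1}]' 20
```

```text
time_s: 4.07
tool_pos: [0.6247, -0.0663, 0.0353]
tool_rot: [-180.0, 0.0, 118.1]
force: [0.3, 0.4, -0.0]
grip_width: 0.087
grasp_force: 0.0
time_s: 4.48
tool_pos: [0.6266, -0.0661, 0.0391]
tool_rot: [179.8, 0.2, 118.3]
force: [-0.8, 0.3, 0.9]
grip_width: 0.068
grasp_force: 0.0
time_s: 4.82
tool_pos: [0.6257, -0.0659, 0.0373]
tool_rot: [179.9, 0.1, 118.3]
force: [1.2, 0.2, 1.7]
grip_width: 0.0458
grasp_force: 20.0
```

```bash
python3 -m creep '[{"wx":0,"wy":0,"wz":0,"tx":0,"ty":0,"tz":-10,"gripper":-1},{"wx":0,"wy":0,"wz":0,"tx":0,"ty":0,"tz":-35,"gripper":-1},{"wx":0,"wy":0,"wz":0,"tx":0,"ty":0,"tz":-70,"gripper":-1},{"wx":0,"wy":0,"wz":0,"tx":0,"ty":0,"tz":-100,"gripper":-1},{"wx":0,"wy":0,"wz":0,"tx":0,"ty":0,"tz":-120,"gripper":-1}]' 
python3 go.py 601 279 35 180
```

```text
time_s: 5.23
tool_pos: [0.6253, -0.0658, 0.1597]
tool_rot: [179.9, 0.1, 118.3]
force: [-0.3, 0.4, -2.9]
grip_width: 0.0454
grasp_force: 20.0
t [315.2 142.1 124.5] w [  0.    0.1 -61.7] rows 8.8 q7 22.0 t 5.2333
```

```bash
python3 -m creep '[{"wx":0,"wy":0,"wz":0,"tx":20,"ty":9,"tz":0,"gripper":-1},{"wx":0,"wy":0,"wz":0,"tx":54,"ty":24,"tz":0,"gripper":-1},{"wx":0,"wy":0,"wz":0,"tx":89,"ty":40,"tz":0,"gripper":-1},{"wx":0,"wy":0,"wz":0,"tx":124,"ty":56,"tz":0,"gripper":-1},{"wx":0,"wy":0,"wz":0,"tx":160,"ty":72,"tz":0,"gripper":-1}]' |head -2
python3 -m creep '[{"wx":0,"wy":0,"wz":0,"tx":36,"ty":16,"tz":0,"gripper":-1},{"wx":0,"wy":0,"wz":0,"tx":72,"ty":32,"tz":0,"gripper":-1},{"wx":0,"wy":0,"wz":0,"tx":107,"ty":48,"tz":0,"gripper":-1},{"wx":0,"wy":0,"wz":0,"tx":135,"ty":61,"tz":0,"gripper":-1},{"wx":0,"wy":0,"wz":0,"tx":155,"ty":70,"tz":0,"gripper":-1}]' |head -2
python3 -m creep '[{"wx":0,"wy":0,"wz":-6,"tx":0,"ty":0,"tz":5,"gripper":-1},{"wx":0,"wy":0,"wz":-12,"tx":0,"ty":0,"tz":15,"gripper":-1},{"wx":0,"wy":0,"wz":-19,"tx":0,"ty":0,"tz":25,"gripper":-1},{"wx":0,"wy":0,"wz":-25,"tx":0,"ty":0,"tz":35,"gripper":-1},{"wx":0,"wy":0,"wz":-31,"tx":0,"ty":0,"tz":45,"gripper":-1}]' |head -2
python3 -m creep '[{"wx":0,"wy":0,"wz":-6,"tx":0,"ty":0,"tz":10,"gripper":-1},{"wx":0,"wy":0,"wz":-12,"tx":0,"ty":0,"tz":20,"gripper":-1},{"wx":0,"wy":0,"wz":-18,"tx":0,"ty":0,"tz":30,"gripper":-1},{"wx":0,"wy":0,"wz":-24,"tx":0,"ty":0,"tz":40,"gripper":-1},{"wx":0,"wy":0,"wz":-30,"tx":0,"ty":0,"tz":45,"gripper":-1}]'
python3 go.py 601 279 35 180
```

```text
time_s: 5.65
tool_pos: [0.6112, 0.1098, 0.1564]
time_s: 6.07
tool_pos: [0.598, 0.2829, 0.1564]
time_s: 6.48
tool_pos: [0.5997, 0.278, 0.1107]
time_s: 6.9
tool_pos: [0.5992, 0.2774, 0.0647]
tool_rot: [-179.9, -0.2, 179.6]
force: [0.6, 0.4, -2.5]
grip_width: 0.0456
grasp_force: 20.0
t [-1.9  1.7 29.7] w [-0.1 -0.2 -0.4] rows 0.7 q7 42.0 t 6.9
```

```bash
python3 -m creep '[{"wx":0,"wy":0,"wz":0,"tx":0,"ty":0,"tz":10,"gripper":-1},{"wx":0,"wy":0,"wz":0,"tx":0,"ty":0,"tz":19,"gripper":-1},{"wx":0,"wy":0,"wz":0,"tx":0,"ty":0,"tz":25,"gripper":-1},{"wx":0,"wy":0,"wz":0,"tx":0,"ty":0,"tz":29,"gripper":-1},{"wx":0,"wy":0,"wz":0,"tx":0,"ty":0,"tz":29,"gripper":-1}]'; python3 -m creep '[{"wx":0,"wy":0,"wz":0,"tx":0,"ty":0,"tz":0,"gripper":-1},{"wx":0,"wy":0,"wz":0,"tx":0,"ty":0,"tz":0,"gripper":-1}]'
```

```text
time_s: 7.32
tool_pos: [0.5997, 0.2782, 0.0363]
tool_rot: [-179.9, -0.1, 179.3]
force: [-0.1, 0.1, -3.3]
grip_width: 0.0453
grasp_force: 20.0
time_s: 7.48
tool_pos: [0.6006, 0.2789, 0.038]
tool_rot: [180.0, 0.0, 179.3]
force: [0.5, 0.5, -2.8]
grip_width: 0.0458
grasp_force: 20.0
```

```bash
python3 -m creep '[{"wx":0,"wy":0,"wz":0,"tx":0,"ty":0,"tz":1,"gripper":-1},{"wx":0,"wy":0,"wz":0,"tx":0,"ty":0,"tz":1.5,"gripper":-1},{"wx":0,"wy":0,"wz":0,"tx":0,"ty":0,"tz":1.5,"gripper":-1}]' | sed -n '2p;4p';python3 -m creep '[{"wx":0,"wy":0,"wz":0,"tx":0,"ty":0,"tz":1,"gripper":-1},{"wx":0,"wy":0,"wz":0,"tx":0,"ty":0,"tz":1,"gripper":-1},{"wx":0,"wy":0,"wz":0,"tx":0,"ty":0,"tz":1,"gripper":-1}]' | sed -n '2p;4p'
```

```text
tool_pos: [0.6004, 0.2786, 0.0361]
force: [0.4, 0.4, -2.3]
tool_pos: [0.6005, 0.2787, 0.0353]
force: [-0.4, 0.5, -0.9]
```

```bash
python3 -m creep '[{"wx":0,"wy":0,"wz":0,"tx":0,"ty":0,"tz":0.5,"gripper":-1},{"wx":0,"wy":0,"wz":0,"tx":0,"ty":0,"tz":0.5,"gripper":1},{"wx":0,"wy":0,"wz":0,"tx":0,"ty":0,"tz":0.5,"gripper":1},{"wx":0,"wy":0,"wz":0,"tx":0,"ty":0,"tz":0.5,"gripper":1},{"wx":0,"wy":0,"wz":0,"tx":0,"ty":0,"tz":0.5,"gripper":1}]'|sed -n '4,5p'; python3 -m creep '[{"wx":0,"wy":0,"wz":0,"tx":0,"ty":0,"tz":0,"gripper":1},{"wx":0,"wy":0,"wz":0,"tx":0,"ty":0,"tz":-20,"gripper":1},{"wx":0,"wy":0,"wz":0,"tx":0,"ty":0,"tz":-60,"gripper":1},{"wx":0,"wy":0,"wz":0,"tx":0,"ty":0,"tz":-100,"gripper":1},{"wx":0,"wy":0,"wz":0,"tx":0,"ty":0,"tz":-140,"gripper":1}]'
python3 go.py 657.3 50.2 32 68.3
```

```text
force: [0.4, 0.3, 0.0]
grip_width: 0.0646
time_s: 8.82
tool_pos: [0.5998, 0.2785, 0.1757]
tool_rot: [-180.0, -0.1, 179.4]
force: [1.2, 0.5, 0.2]
grip_width: 0.086
grasp_force: 0.0
t [ -60.2 -227.6  143.7] w [-1.000e-01 -0.000e+00  1.111e+02] rows 15.5 q7 45.0 t 8.8167
```

```bash
python3 -m creep '[{"wx":0,"wy":0,"wz":7,"tx":-10,"ty":-38,"tz":0,"gripper":1},{"wx":0,"wy":0,"wz":14,"tx":-20,"ty":-76,"tz":0,"gripper":1},{"wx":0,"wy":0,"wz":21,"tx":-30,"ty":-114,"tz":0,"gripper":1},{"wx":0,"wy":0,"wz":28,"tx":-40,"ty":-152,"tz":0,"gripper":1},{"wx":0,"wy":0,"wz":35,"tx":-50,"ty":-190,"tz":0,"gripper":1}]' | sed -n '2,3p'
python3 -m creep '[{"wx":0,"wy":0,"wz":7,"tx":0,"ty":0,"tz":0,"gripper":1},{"wx":0,"wy":0,"wz":14,"tx":0,"ty":0,"tz":0,"gripper":1},{"wx":0,"wy":0,"wz":21,"tx":0,"ty":0,"tz":0,"gripper":1},{"wx":0,"wy":0,"wz":28,"tx":0,"ty":0,"tz":0,"gripper":1},{"wx":0,"wy":0,"wz":35,"tx":0,"ty":0,"tz":0,"gripper":1}]' | sed -n '2,3p'
python3 -m creep '[{"wx":0,"wy":0,"wz":7,"tx":0,"ty":0,"tz":0,"gripper":1},{"wx":0,"wy":0,"wz":14,"tx":0,"ty":0,"tz":0,"gripper":1},{"wx":0,"wy":0,"wz":21,"tx":0,"ty":0,"tz":0,"gripper":1},{"wx":0,"wy":0,"wz":28,"tx":0,"ty":0,"tz":0,"gripper":1},{"wx":0,"wy":0,"wz":35,"tx":0,"ty":0,"tz":0,"gripper":1}]' | sed -n '2,3p'
python3 go.py 657.3 50.2 32 68.3
```

```text
tool_pos: [0.6483, 0.0862, 0.1748]
tool_rot: [180.0, 0.0, 144.0]
tool_pos: [0.648, 0.0881, 0.1744]
tool_rot: [-180.0, -0.0, 109.0]
tool_pos: [0.648, 0.0882, 0.1744]
tool_rot: [-180.0, 0.0, 74.0]
t [-34.   19.5 142.4] w [-0.   0.   5.7] rows 3.5 q7 -36.0 t 10.0667
```

```bash
python3 -m creep '[{"wx":0,"wy":0,"wz":5.7,"tx":-20,"ty":11,"tz":0,"gripper":0.7},{"wx":0,"wy":0,"wz":5.7,"tx":-34,"ty":19.5,"tz":20,"gripper":0.7},{"wx":0,"wy":0,"wz":5.7,"tx":-34,"ty":19.5,"tz":40,"gripper":0.7},{"wx":0,"wy":0,"wz":5.7,"tx":-34,"ty":19.5,"tz":50,"gripper":0.7}]'; python3 go.py 657.3 50.2 32 68.3
```

```text
time_s: 10.4
tool_pos: [0.6567, 0.0481, 0.122]
tool_rot: [-179.9, 0.1, 68.5]
force: [-0.4, 0.1, -0.9]
grip_width: 0.0749
grasp_force: 0.0
t [ 2.4 -0.  90. ] w [-0.1  0.1  0.2] rows 2.2 q7 -38.0 t 10.4
```

```bash
python3 -m creep '[{"wx":0,"wy":0,"wz":0,"tx":1.5,"ty":0,"tz":25,"gripper":0.7},{"wx":0,"wy":0,"wz":0,"tx":1.5,"ty":0,"tz":50,"gripper":0.7},{"wx":0,"wy":0,"wz":0,"tx":1.5,"ty":0,"tz":75,"gripper":0.7},{"wx":0,"wy":0,"wz":0,"tx":1.5,"ty":0,"tz":89,"gripper":0.7},{"wx":0,"wy":0,"wz":0,"tx":1.5,"ty":0,"tz":89,"gripper":0.7}]'
python3 -m creep '[{"wx":0,"wy":0,"wz":0,"tx":0,"ty":0,"tz":0,"gripper":-1},{"wx":0,"wy":0,"wz":0,"tx":0,"ty":0,"tz":0,"gripper":-1},{"wx":0,"wy":0,"wz":0,"tx":0,"ty":0,"tz":0,"gripper":-1},{"wx":0,"wy":0,"wz":0,"tx":0,"ty":0,"tz":0,"gripper":-1},{"wx":0,"wy":0,"wz":0,"tx":0,"ty":0,"tz":0,"gripper":-1}]' 20
python3 -m creep '[{"wx":0,"wy":0,"wz":0,"tx":0,"ty":0,"tz":0,"gripper":-1},{"wx":0,"wy":0,"wz":0,"tx":0,"ty":0,"tz":0,"gripper":-1}]' 20
python3 go.py 506 282 30 180
```

```text
time_s: 10.82
tool_pos: [0.6553, 0.0519, 0.0318]
tool_rot: [-179.6, 0.1, 68.7]
force: [-1.2, 0.3, -1.5]
grip_width: 0.0739
grasp_force: 0.0
time_s: 11.23
tool_pos: [0.6592, 0.0515, 0.0369]
tool_rot: [179.9, -0.0, 68.6]
force: [0.0, 0.9, 2.5]
grip_width: 0.0497
grasp_force: 20.0
time_s: 11.4
tool_pos: [0.6592, 0.0515, 0.0369]
tool_rot: [179.9, -0.0, 68.6]
force: [0.3, -0.9, 5.1]
grip_width: 0.0498
grasp_force: 20.0
t [ 158.8 -226.7    6.6] w [ 1.000e-01  1.000e-01 -1.114e+02] rows 15.6 q7 -41.0 t 11.4
```

```bash
python3 -m creep '[{"wx":0,"wy":0,"wz":0,"tx":0,"ty":0,"tz":-10,"gripper":-1},{"wx":0,"wy":0,"wz":0,"tx":0,"ty":0,"tz":-35,"gripper":-1},{"wx":0,"wy":0,"wz":0,"tx":0,"ty":0,"tz":-70,"gripper":-1},{"wx":0,"wy":0,"wz":0,"tx":0,"ty":0,"tz":-105,"gripper":-1},{"wx":0,"wy":0,"wz":0,"tx":0,"ty":0,"tz":-125,"gripper":-1}]' | sed -n '2,6p'
python3 -m creep '[{"wx":0,"wy":0,"wz":-5,"tx":12,"ty":-17,"tz":0,"gripper":-1},{"wx":0,"wy":0,"wz":-12,"tx":32,"ty":-45,"tz":0,"gripper":-1},{"wx":0,"wy":0,"wz":-19,"tx":52,"ty":-74,"tz":0,"gripper":-1},{"wx":0,"wy":0,"wz":-26,"tx":72,"ty":-102,"tz":0,"gripper":-1},{"wx":0,"wy":0,"wz":-33,"tx":92,"ty":-131,"tz":0,"gripper":-1}]' | sed -n '2,3p'
python3 go.py 506 282 34 180
```

```text
tool_pos: [0.6591, 0.0518, 0.1643]
tool_rot: [179.8, -0.1, 68.6]
force: [0.8, -0.4, -1.6]
grip_width: 0.0501
grasp_force: 20.0
tool_pos: [0.5681, 0.1856, 0.1601]
tool_rot: [-179.9, 0.0, 101.9]
t [107.2 -40.6 126.1] w [ -0.1  -0.  -78.1] rows 10.9 q7 -19.0 t 12.2333
```

```bash
python3 -m creep '[{"wx":0,"wy":0,"wz":-7,"tx":25,"ty":-9,"tz":0,"gripper":-1},{"wx":0,"wy":0,"wz":-14,"tx":50,"ty":-18,"tz":0,"gripper":-1},{"wx":0,"wy":0,"wz":-21,"tx":75,"ty":-28,"tz":0,"gripper":-1},{"wx":0,"wy":0,"wz":-28,"tx":95,"ty":-36,"tz":0,"gripper":-1},{"wx":0,"wy":0,"wz":-35,"tx":107,"ty":-40,"tz":0,"gripper":-1}]' | sed -n '2,3p'
python3 -m creep '[{"wx":0,"wy":0,"wz":-7,"tx":0,"ty":0,"tz":5,"gripper":-1},{"wx":0,"wy":0,"wz":-14,"tx":0,"ty":0,"tz":20,"gripper":-1},{"wx":0,"wy":0,"wz":-21,"tx":0,"ty":0,"tz":40,"gripper":-1},{"wx":0,"wy":0,"wz":-28,"tx":0,"ty":0,"tz":60,"gripper":-1},{"wx":0,"wy":0,"wz":-35,"tx":0,"ty":0,"tz":75,"gripper":-1}]' | sed -n '2,3p'
python3 -m creep '[{"wx":0,"wy":0,"wz":-4,"tx":0,"ty":0,"tz":15,"gripper":-1},{"wx":0,"wy":0,"wz":-7,"tx":0,"ty":0,"tz":30,"gripper":-1},{"wx":0,"wy":0,"wz":-8,"tx":0,"ty":0,"tz":40,"gripper":-1},{"wx":0,"wy":0,"wz":-8,"tx":0,"ty":0,"tz":46,"gripper":-1},{"wx":0,"wy":0,"wz":-8,"tx":0,"ty":0,"tz":48,"gripper":-1}]' 
python3 go.py 506 282 35 180
```

```text
tool_pos: [0.5058, 0.2843, 0.1604]
tool_rot: [-179.9, -0.1, 137.2]
tool_pos: [0.5079, 0.2805, 0.0837]
tool_rot: [-179.9, -0.1, 172.0]
time_s: 13.48
tool_pos: [0.5083, 0.281, 0.0364]
tool_rot: [-179.9, -0.1, 179.6]
force: [0.5, 0.0, -3.0]
grip_width: 0.0498
grasp_force: 20.0
t [2.3 1.  1.4] w [-0.1 -0.1 -0.4] rows 0.1 q7 37.0 t 13.4833
```

```bash
python3 -m creep '[{"wx":0,"wy":0,"wz":0,"tx":0,"ty":0,"tz":1,"gripper":-1},{"wx":0,"wy":0,"wz":0,"tx":0,"ty":0,"tz":1,"gripper":-1},{"wx":0,"wy":0,"wz":0,"tx":0,"ty":0,"tz":1,"gripper":-1}]' | sed -n '2p;4p';python3 -m creep '[{"wx":0,"wy":0,"wz":0,"tx":0,"ty":0,"tz":1,"gripper":-1},{"wx":0,"wy":0,"wz":0,"tx":0,"ty":0,"tz":1,"gripper":-1},{"wx":0,"wy":0,"wz":0,"tx":0,"ty":0,"tz":1,"gripper":-1}]' | sed -n '2p;4p'
```

```text
tool_pos: [0.5095, 0.2819, 0.0373]
force: [0.1, -0.6, -3.3]
tool_pos: [0.5091, 0.2816, 0.0358]
force: [0.4, -0.9, -3.2]
```

```bash
python3 -m creep '[{"wx":0,"wy":0,"wz":0,"tx":0,"ty":0,"tz":1,"gripper":-1},{"wx":0,"wy":0,"wz":0,"tx":0,"ty":0,"tz":1,"gripper":-1},{"wx":0,"wy":0,"wz":0,"tx":0,"ty":0,"tz":1,"gripper":-1}]' | sed -n '2p;4p';python3 -m creep '[{"wx":0,"wy":0,"wz":0,"tx":0,"ty":0,"tz":1,"gripper":-1},{"wx":0,"wy":0,"wz":0,"tx":0,"ty":0,"tz":1,"gripper":-1},{"wx":0,"wy":0,"wz":0,"tx":0,"ty":0,"tz":1,"gripper":-1}]' | sed -n '2p;4p'
```

```text
tool_pos: [0.5093, 0.2817, 0.035]
force: [-0.7, -2.4, 2.1]
tool_pos: [0.5093, 0.2817, 0.0349]
force: [-3.0, -3.7, 8.4]
```

```bash
python3 -m creep '[{"wx":0,"wy":0,"wz":0,"tx":0,"ty":0,"tz":-0.5,"gripper":-1},{"wx":0,"wy":0,"wz":0,"tx":0,"ty":0,"tz":-0.5,"gripper":1},{"wx":0,"wy":0,"wz":0,"tx":0,"ty":0,"tz":-0.5,"gripper":1},{"wx":0,"wy":0,"wz":0,"tx":0,"ty":0,"tz":-0.5,"gripper":1},{"wx":0,"wy":0,"wz":0,"tx":0,"ty":0,"tz":-0.5,"gripper":1}]'|sed -n '4,5p'; python3 -m creep '[{"wx":0,"wy":0,"wz":0,"tx":0,"ty":0,"tz":0,"gripper":1},{"wx":0,"wy":0,"wz":0,"tx":0,"ty":0,"tz":-20,"gripper":1},{"wx":0,"wy":0,"wz":0,"tx":0,"ty":0,"tz":-60,"gripper":1},{"wx":0,"wy":0,"wz":0,"tx":0,"ty":0,"tz":-90,"gripper":1},{"wx":0,"wy":0,"wz":0,"tx":0,"ty":0,"tz":-120,"gripper":1}]' | sed -n '2,6p'
python3 go.py 542.2 27 26 180
```

```text
force: [0.6, -0.6, -0.1]
grip_width: 0.0689
tool_pos: [0.5088, 0.2819, 0.1555]
tool_rot: [180.0, 0.0, 179.7]
force: [0.3, 0.3, 0.2]
grip_width: 0.0864
grasp_force: 0.0
t [ -34.9 -254.7  129.4] w [ 0.   0.  -0.3] rows 6.9 q7 42.0 t 15.3167
```

```bash
python3 -m creep '[{"wx":0,"wy":0,"wz":0,"tx":-5,"ty":-38,"tz":0,"gripper":1},{"wx":0,"wy":0,"wz":0,"tx":-10,"ty":-76,"tz":0,"gripper":1},{"wx":0,"wy":0,"wz":0,"tx":-15,"ty":-114,"tz":0,"gripper":1},{"wx":0,"wy":0,"wz":0,"tx":-20,"ty":-152,"tz":0,"gripper":1},{"wx":0,"wy":0,"wz":0,"tx":-26,"ty":-190,"tz":0,"gripper":1}]' | sed -n 2p
python3 -m creep '[{"wx":0,"wy":0,"wz":0,"tx":-4,"ty":-30,"tz":0,"gripper":1},{"wx":0,"wy":0,"wz":0,"tx":-9,"ty":-64.5,"tz":0,"gripper":1},{"wx":0,"wy":0,"wz":0,"tx":-9,"ty":-64.5,"tz":20,"gripper":1},{"wx":0,"wy":0,"wz":0,"tx":-9,"ty":-64.5,"tz":40,"gripper":1},{"wx":0,"wy":0,"wz":0,"tx":-9,"ty":-64.5,"tz":50,"gripper":1}]' | sed -n 2p
python3 go.py 542.2 27 26 180
python3 - <<'E'
from h import *
P,im=cloud('top'); cv2.imwrite('pics/t2.png',im[:,:,::-1])
print('slim',top_circ(P,(.6,.279),.04,.088,.1),'tin',top_circ(P,(.508,.282),.04,.078,.09),'tamper',top_circ(P,(.61,.005),.035,.048,.056))
P,im=cloud('wrist'); cv2.imwrite('pics/w2.png',im[:,:,::-1])
E
```

```text
tool_pos: [0.5336, 0.0898, 0.1541]
tool_pos: [0.5412, 0.0257, 0.102]
t [-1.1  1.3 76. ] w [ 0.  -0.1 -0.5] rows 1.8 q7 69.0 t 16.15
slim (214, [599.0, 277.9, 34.9, 34.0, 13.7], 0.0947) tin (207, [507.9, 281.3, 31.6, 34.3, 3.9], 0.0845) tamper None
```

View pics/t2.png

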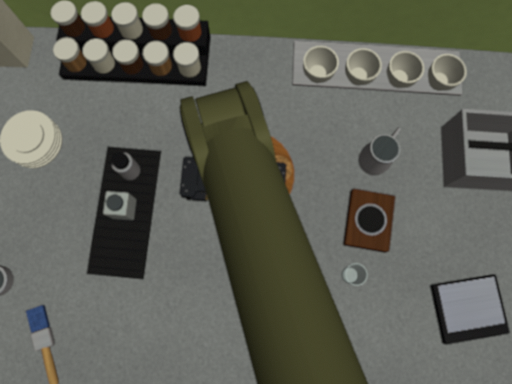

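Slim at (125,163) and the tin at (118,205) stand upright on the mat, and the arm is over the tray. Next is the wide jar.

```bash
python3 -m creep '[{"wx":0,"wy":0,"wz":0,"tx":-1,"ty":1,"tz":20,"gripper":1},{"wx":0,"wy":0,"wz":0,"tx":-1,"ty":1,"tz":45,"gripper":1},{"wx":0,"wy":0,"wz":0,"tx":-1,"ty":1,"tz":65,"gripper":1},{"wx":0,"wy":0,"wz":0,"tx":-1,"ty":1,"tz":76,"gripper":1},{"wx":0,"wy":0,"wz":0,"tx":-1,"ty":1,"tz":76,"gripper":1}]' | sed -n '2p;4p'
python3 -m creep '[{"wx":0,"wy":0,"wz":0,"tx":0,"ty":0,"tz":0,"gripper":-1},{"wx":0,"wy":0,"wz":0,"tx":0,"ty":0,"tz":0,"gripper":-1},{"wx":0,"wy":0,"wz":0,"tx":0,"ty":0,"tz":0,"gripper":-1},{"wx":0,"wy":0,"wz":0,"tx":0,"ty":0,"tz":0,"gripper":-1},{"wx":0,"wy":0,"wz":0,"tx":0,"ty":0,"tz":0,"gripper":-1}]' 25
python3 -m creep '[{"wx":0,"wy":0,"wz":0,"tx":0,"ty":0,"tz":0,"gripper":-1},{"wx":0,"wy":0,"wz":0,"tx":0,"ty":0,"tz":0,"gripper":-1}]' 25
python3 go.py 411 284.5 26 180
```

```text
tool_pos: [0.5421, 0.0285, 0.0266]
force: [-0.3, 0.0, -0.2]
time_s: 17.08
tool_pos: [0.544, 0.0278, 0.0288]
tool_rot: [-180.0, 0.1, 179.6]
force: [1.0, 0.4, 0.7]
grip_width: 0.0616
grasp_force: 0.0
time_s: 17.25
tool_pos: [0.5438, 0.0276, 0.0287]
tool_rot: [-180.0, 0.1, 179.6]
force: [-0.3, -0.2, 4.7]
grip_width: 0.0574
grasp_force: 25.0
t [134.5 256.    2.3] w [-0.   0.1 -0.4] rows 6.9 q7 65.0 t 17.25
```

```bash
python3 -m creep '[{"wx":0,"wy":0,"wz":0,"tx":0,"ty":0,"tz":-10,"gripper":-1},{"wx":0,"wy":0,"wz":0,"tx":0,"ty":0,"tz":-35,"gripper":-1},{"wx":0,"wy":0,"wz":0,"tx":0,"ty":0,"tz":-70,"gripper":-1},{"wx":0,"wy":0,"wz":0,"tx":0,"ty":0,"tz":-95,"gripper":-1},{"wx":0,"wy":0,"wz":0,"tx":0,"ty":0,"tz":-105,"gripper":-1}]' | sed -n '2,6p'
python3 -m creep '[{"wx":0,"wy":0,"wz":0,"tx":9,"ty":17,"tz":0,"gripper":-1},{"wx":0,"wy":0,"wz":0,"tx":24,"ty":46,"tz":0,"gripper":-1},{"wx":0,"wy":0,"wz":0,"tx":40,"ty":76,"tz":0,"gripper":-1},{"wx":0,"wy":0,"wz":0,"tx":56,"ty":106,"tz":0,"gripper":-1},{"wx":0,"wy":0,"wz":0,"tx":72,"ty":136,"tz":0,"gripper":-1}]' | sed -n '2p'
python3 -m creep '[{"wx":0,"wy":0,"wz":0,"tx":16,"ty":30,"tz":0,"gripper":-1},{"wx":0,"wy":0,"wz":0,"tx":32,"ty":60,"tz":5,"gripper":-1},{"wx":0,"wy":0,"wz":0,"tx":45,"ty":86,"tz":15,"gripper":-1},{"wx":0,"wy":0,"wz":0,"tx":56,"ty":107,"tz":35,"gripper":-1},{"wx":0,"wy":0,"wz":0,"tx":62,"ty":119,"tz":50,"gripper":-1}]' | sed -n '2p'
python3 -m creep '[{"wx":0,"wy":0,"wz":0,"tx":0,"ty":0,"tz":20,"gripper":-1},{"wx":0,"wy":0,"wz":0,"tx":0,"ty":0,"tz":38,"gripper":-1},{"wx":0,"wy":0,"wz":0,"tx":0,"ty":0,"tz":50,"gripper":-1},{"wx":0,"wy":0,"wz":0,"tx":0,"ty":0,"tz":54,"gripper":-1},{"wx":0,"wy":0,"wz":0,"tx":0,"ty":0,"tz":54,"gripper":-1}]' | sed -n '2,6p'
python3 go.py 411 284.5 26.5 180
```

```text
tool_pos: [0.5449, 0.0286, 0.1364]
tool_rot: [-180.0, 0.3, 179.7]
force: [1.1, 0.4, -4.6]
grip_width: 0.0576
grasp_force: 25.0
tool_pos: [0.4698, 0.1653, 0.1315]
tool_pos: [0.4073, 0.2862, 0.0811]
tool_pos: [0.4094, 0.2831, 0.0279]
tool_rot: [-179.9, -0.2, 179.6]
force: [-0.1, -0.3, -5.0]
grip_width: 0.0574
grasp_force: 25.0
t [-1.6  1.4  1.4] w [-0.1 -0.2 -0.4] rows 0.1 q7 33.0 t 18.9167
```

```bash
python3 -m creep '[{"wx":0,"wy":0,"wz":0,"tx":0,"ty":0,"tz":1.5,"gripper":-1},{"wx":0,"wy":0,"wz":0,"tx":0,"ty":0,"tz":1.5,"gripper":-1},{"wx":0,"wy":0,"wz":0,"tx":0,"ty":0,"tz":1.5,"gripper":-1}]' | sed -n '2p;4p';python3 -m creep '[{"wx":0,"wy":0,"wz":0,"tx":0,"ty":0,"tz":1,"gripper":-1},{"wx":0,"wy":0,"wz":0,"tx":0,"ty":0,"tz":1,"gripper":-1},{"wx":0,"wy":0,"wz":0,"tx":0,"ty":0,"tz":1,"gripper":-1}]' | sed -n '2p;4p'
```

```text
tool_pos: [0.4115, 0.2837, 0.0278]
force: [-0.3, 0.6, -5.1]
tool_pos: [0.4114, 0.2837, 0.0267]
force: [0.7, 0.0, -3.0]
```

```bash
python3 -m creep '[{"wx":0,"wy":0,"wz":0,"tx":0,"ty":0,"tz":1,"gripper":-1},{"wx":0,"wy":0,"wz":0,"tx":0,"ty":0,"tz":1,"gripper":-1},{"wx":0,"wy":0,"wz":0,"tx":0,"ty":0,"tz":1,"gripper":1},{"wx":0,"wy":0,"wz":0,"tx":0,"ty":0,"tz":1,"gripper":1},{"wx":0,"wy":0,"wz":0,"tx":0,"ty":0,"tz":1,"gripper":1}]'|sed -n '4,5p'; python3 -m creep '[{"wx":0,"wy":0,"wz":0,"tx":0,"ty":0,"tz":0,"gripper":1},{"wx":0,"wy":0,"wz":0,"tx":0,"ty":0,"tz":0,"gripper":1},{"wx":0,"wy":0,"wz":0,"tx":0,"ty":0,"tz":-40,"gripper":1},{"wx":0,"wy":0,"wz":0,"tx":0,"ty":0,"tz":-80,"gripper":1},{"wx":0,"wy":0,"wz":0,"tx":0,"ty":0,"tz":-120,"gripper":1}]' | sed -n '2,6p'
python3 go.py 610 5 14 180
```

```text
force: [0.2, -0.3, -0.3]
grip_width: 0.0703
tool_pos: [0.41, 0.2839, 0.1463]
tool_rot: [180.0, -0.1, 179.7]
force: [1.9, 0.2, 1.1]
grip_width: 0.0866
grasp_force: 0.0
t [-201.8 -277.8  131.8] w [ 0.  -0.1 -0.3] rows 8.8 q7 43.0 t 20.25
```

```bash
python3 -m creep '[{"wx":0,"wy":0,"wz":0,"tx":-22,"ty":-30,"tz":0,"gripper":1},{"wx":0,"wy":0,"wz":0,"tx":-43,"ty":-60,"tz":0,"gripper":1},{"wx":0,"wy":0,"wz":0,"tx":-65,"ty":-90,"tz":0,"gripper":1},{"wx":0,"wy":0,"wz":0,"tx":-86,"ty":-119,"tz":0,"gripper":1},{"wx":0,"wy":0,"wz":0,"tx":-108,"ty":-149,"tz":0,"gripper":1}]' | sed -n 2p
python3 -m creep '[{"wx":0,"wy":0,"wz":0,"tx":-22,"ty":-30,"tz":0,"gripper":1},{"wx":0,"wy":0,"wz":0,"tx":-43,"ty":-60,"tz":5,"gripper":1},{"wx":0,"wy":0,"wz":0,"tx":-65,"ty":-90,"tz":15,"gripper":1},{"wx":0,"wy":0,"wz":0,"tx":-84,"ty":-115,"tz":30,"gripper":1},{"wx":0,"wy":0,"wz":0,"tx":-94,"ty":-129,"tz":45,"gripper":1}]' | sed -n 2p
python3 - <<'E'
from h import *
P,im=cloud('side'); cv2.imwrite('pics/s3.png',im[:,:,::-1])
for n,c,a,b in (('slim',(.6,.279),.088,.1),('tin',(.508,.282),.078,.09),('wide',(.411,.284),.064,.076)): print(n,top_circ(P,c,.04,a,b))
P,im=cloud('wrist'); print('tamper',top_circ(P,(.61,.005),.035,.048,.056))
E
python3 go.py 610 5 14 180
```

```text
tool_pos: [0.5188, 0.1325, 0.1457]
tool_pos: [0.6137, -0.0007, 0.0996]
slim (267, [601.1, 279.9, 34.5, 35.3, 8.9], 0.0939)
tin (278, [511.2, 283.7, 34.7, 34.8, 33.6], 0.0839)
wide (522, [411.2, 285.3, 47.6, 48.1, 2.4], 0.0709)
tamper (5265, [609.2, 4.3, 54.7, 55.0, 34.7], 0.0523)
t [ 0.8  5.5 83.1] w [-0.  -0.3 -0.8] rows 2.0 q7 68.0 t 21.1833
```

View pics/s3.png

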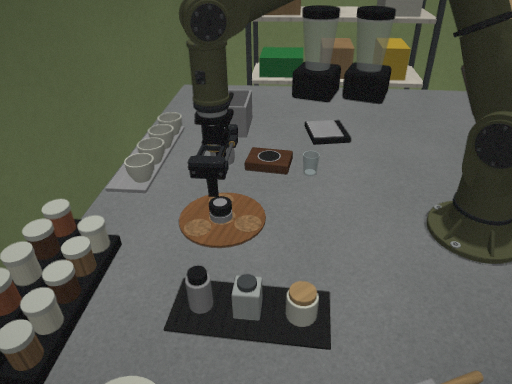

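All three canisters stand on the mat at (199,290), (247,298) and (302,305), with the tamper at (221,210) on the tray. Next I pick the tamper.

```bash
python3 -m creep '[{"wx":0,"wy":0,"wz":0,"tx":0,"ty":0,"tz":15,"gripper":1},{"wx":0,"wy":0,"wz":0,"tx":0,"ty":0,"tz":20,"gripper":1},{"wx":0,"wy":0,"wz":0,"tx":0,"ty":0,"tz":20,"gripper":1}]' | sed -n '2p'
python3 go.py 609.6 4.7 15 180
```

```text
tool_pos: [0.6095, 0.0062, 0.0791]
t [-0.3 -1.5 64.1] w [ 0.  -0.1 -0.2] rows 1.5 q7 68.0 t 21.4333
```

```bash
python3 -m creep '[{"wx":0,"wy":0,"wz":0,"tx":0,"ty":-1,"tz":20,"gripper":1},{"wx":0,"wy":0,"wz":0,"tx":0,"ty":-1,"tz":40,"gripper":1},{"wx":0,"wy":0,"wz":0,"tx":0,"ty":-1,"tz":57,"gripper":1},{"wx":0,"wy":0,"wz":0,"tx":0,"ty":-1,"tz":64,"gripper":1},{"wx":0,"wy":0,"wz":0,"tx":0,"ty":-1,"tz":64,"gripper":1}]' | sed -n '2p;4p'
python3 -m creep '[{"wx":0,"wy":0,"wz":0,"tx":0,"ty":0,"tz":0,"gripper":-1},{"wx":0,"wy":0,"wz":0,"tx":0,"ty":0,"tz":0,"gripper":-1},{"wx":0,"wy":0,"wz":0,"tx":0,"ty":0,"tz":0,"gripper":-1},{"wx":0,"wy":0,"wz":0,"tx":0,"ty":0,"tz":0,"gripper":-1},{"wx":0,"wy":0,"wz":0,"tx":0,"ty":0,"tz":0,"gripper":-1}]' 25 | sed -n '2,6p'
python3 -m creep '[{"wx":0,"wy":0,"wz":0,"tx":0,"ty":0,"tz":0,"gripper":-1},{"wx":0,"wy":0,"wz":0,"tx":0,"ty":0,"tz":0,"gripper":-1}]' 25
python3 -m creep '[{"wx":0,"wy":0,"wz":0,"tx":0,"ty":0,"tz":-10,"gripper":-1},{"wx":0,"wy":0,"wz":0,"tx":0,"ty":0,"tz":-35,"gripper":-1},{"wx":0,"wy":0,"wz":0,"tx":0,"ty":0,"tz":-70,"gripper":-1},{"wx":0,"wy":0,"wz":0,"tx":0,"ty":0,"tz":-95,"gripper":-1},{"wx":0,"wy":0,"wz":0,"tx":0,"ty":0,"tz":-105,"gripper":-1}]' | sed -n '2,6p'
python3 go.py 513.4 -273 36 180
```

```text
tool_pos: [0.6098, 0.0044, 0.0154]
force: [-0.3, 0.5, 0.7]
tool_pos: [0.6117, 0.0034, 0.0172]
tool_rot: [-180.0, 0.1, 179.6]
force: [-0.4, -1.0, 0.2]
grip_width: 0.0615
grasp_force: 0.0
time_s: 22.43
tool_pos: [0.6116, 0.004, 0.0171]
tool_rot: [180.0, 0.1, 179.6]
force: [0.7, 1.3, 2.0]
grip_width: 0.0555
grasp_force: 25.0
tool_pos: [0.6129, 0.0037, 0.1255]
tool_rot: [-180.0, 0.3, 179.6]
force: [0.7, 0.5, -1.5]
grip_width: 0.0555
grasp_force: 25.0
t [  98.2 -277.3   89.1] w [-0.   0.3 -0.4] rows 7.4 q7 69.0 t 22.85
```

```bash
python3 -m creep '[{"wx":0,"wy":0,"wz":0,"tx":6,"ty":-18,"tz":0,"gripper":-1},{"wx":0,"wy":0,"wz":0,"tx":17,"ty":-48,"tz":0,"gripper":-1},{"wx":0,"wy":0,"wz":0,"tx":28,"ty":-79,"tz":0,"gripper":-1},{"wx":0,"wy":0,"wz":0,"tx":39,"ty":-110,"tz":0,"gripper":-1},{"wx":0,"wy":0,"wz":0,"tx":50,"ty":-141,"tz":0,"gripper":-1}]' | sed -n '2p'
python3 -m creep '[{"wx":0,"wy":0,"wz":0,"tx":10,"ty":-30,"tz":0,"gripper":-1},{"wx":0,"wy":0,"wz":0,"tx":21,"ty":-60,"tz":0,"gripper":-1},{"wx":0,"wy":0,"wz":0,"tx":32,"ty":-90,"tz":5,"gripper":-1},{"wx":0,"wy":0,"wz":0,"tx":41,"ty":-117,"tz":15,"gripper":-1},{"wx":0,"wy":0,"wz":0,"tx":47,"ty":-136,"tz":25,"gripper":-1}]' | sed -n '2p'
python3 -m creep '[{"wx":0,"wy":0,"wz":0,"tx":0,"ty":0,"tz":10,"gripper":-1},{"wx":0,"wy":0,"wz":0,"tx":0,"ty":0,"tz":20,"gripper":-1},{"wx":0,"wy":0,"wz":0,"tx":0,"ty":0,"tz":20,"gripper":-1},{"wx":0,"wy":0,"wz":0,"tx":0,"ty":0,"tz":20,"gripper":-1}]' | sed -n '2,6p'
python3 - <<'E'
from h import *
P,im=cloud('wrist'); cv2.imwrite('pics/w4.png',im[:,:,::-1])
m=(np.hypot(P[...,0]-.513,P[...,1]+.273)<.09)&(abs(P[...,2]-.03)<.005)
q=P[m]; print(len(q),np.nanmin(q,0),np.nanmax(q,0))
# held tamper top
print(top_circ(P,(.513,-.273),.04,.08,.15))
E
python3 go.py 515 -273.5 39 180
```

```text
tool_pos: [0.5585, -0.1387, 0.1204]
tool_pos: [0.5099, -0.2769, 0.0953]
tool_pos: [0.5122, -0.2709, 0.0757]
tool_rot: [179.9, -0.1, 179.8]
force: [0.2, -0.1, -2.7]
grip_width: 0.0552
grasp_force: 25.0
13932 [ 0.44316167 -0.32837195  0.02504062] [ 0.57236127 -0.2190176   0.03286406]
(12689, [507.6, -272.9, 75.8, 50.8, 89.6], 0.1108)
t [-2.1 -2.5 37.5] w [ 0.1 -0.  -0.2] rows 0.9 q7 98.0 t 24.0667
```

View pics/w4.png

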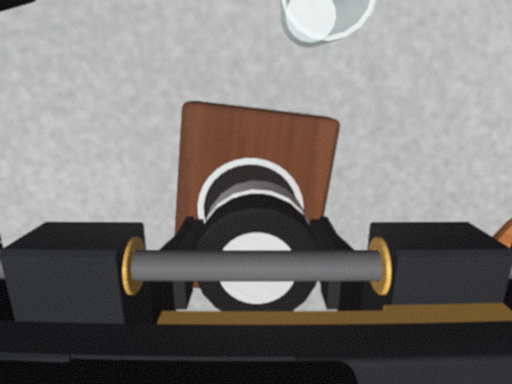

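The tamper is held above the inlay, whose rim shows as an arc around (250,185). I fit the rim and the held tamper's top.

```bash
python3 - <<'E'
from h import *
from scipy.optimize import least_squares as ls
P,im=cloud('wrist'); print(get_obs()['tool_pos'])
v,u=np.mgrid[:384,:512]
g=im.min(-1).astype(int)
m=(g>150)&(abs(P[...,2]-.03)<.005)&(np.hypot(P[...,0]-.513,P[...,1]+.273)<.042)
q=P[m][:,:2]; r=ls(lambda c:np.hypot(*(q-c).T)-.033,[.513,-.273],loss='soft_l1',f_scale=.002); print('rim',m.sum(),r.x,np.abs(r.fun).mean())
m=(abs(P[...,2]-.111)<.004)&(u>195)&(u<320)&(v>190)&(v<315)
q=P[m][:,:2]; print('tampertop',m.sum(),top_circ(P,(.512,-.271),.03,.106,.115),np.round(q.min(0),4),np.round(q.max(0),4))
w=m&(g>150); q=P[w][:,:2]; print('whitedisc',q.min(0),q.max(0))
E
```

```text
[ 0.51330021 -0.27139399  0.07697173]
rim 1055 [ 0.51270744 -0.2754523 ] 0.0010604062616081887
tampertop 7321 (7443, [508.5, -271.3, 56.5, 51.2, 87.0], 0.1117) [ 0.4829 -0.2976] [ 0.5334 -0.2436]
whitedisc [ 0.49400453 -0.28705384] [ 0.53259984 -0.25104468]
```

```bash
python3 -m creep '[{"wx":0,"wy":0,"wz":0,"tx":-2,"ty":-3.5,"tz":8,"gripper":-1},{"wx":0,"wy":0,"wz":0,"tx":-2,"ty":-3.5,"tz":20,"gripper":-1},{"wx":0,"wy":0,"wz":0,"tx":-2,"ty":-3.5,"tz":29,"gripper":-1},{"wx":0,"wy":0,"wz":0,"tx":-2,"ty":-3.5,"tz":35,"gripper":-1},{"wx":0,"wy":0,"wz":0,"tx":-2,"ty":-3.5,"tz":35,"gripper":-1}]' | sed -n '2p;4p'; python3 -m creep '[{"wx":0,"wy":0,"wz":0,"tx":0,"ty":0,"tz":1.5,"gripper":-1},{"wx":0,"wy":0,"wz":0,"tx":0,"ty":0,"tz":1.5,"gripper":-1},{"wx":0,"wy":0,"wz":0,"tx":0,"ty":0,"tz":1.5,"gripper":-1}]' | sed -n '2p;4p'; python3 -m creep '[{"wx":0,"wy":0,"wz":0,"tx":0,"ty":0,"tz":1,"gripper":-1},{"wx":0,"wy":0,"wz":0,"tx":0,"ty":0,"tz":1,"gripper":-1},{"wx":0,"wy":0,"wz":0,"tx":0,"ty":0,"tz":1,"gripper":-1}]' | sed -n '2p;4p'
```

```text
tool_pos: [0.5134, -0.2759, 0.0397]
force: [-0.1, 0.2, -3.8]
tool_pos: [0.5145, -0.2764, 0.0402]
force: [0.6, 0.2, -2.6]
tool_pos: [0.5144, -0.2765, 0.0392]
force: [-0.8, -0.7, -3.1]
```

```bash
python3 -m creep '[{"wx":0,"wy":0,"wz":0,"tx":0,"ty":1,"tz":1,"gripper":-1},{"wx":0,"wy":0,"wz":0,"tx":0,"ty":1,"tz":1,"gripper":-1},{"wx":0,"wy":0,"wz":0,"tx":0,"ty":1,"tz":1,"gripper":-1}]' | sed -n '2p;4p'; python3 -m creep '[{"wx":0,"wy":0,"wz":0,"tx":0,"ty":0,"tz":1,"gripper":-1},{"wx":0,"wy":0,"wz":0,"tx":0,"ty":0,"tz":1,"gripper":-1},{"wx":0,"wy":0,"wz":0,"tx":0,"ty":0,"tz":1,"gripper":-1}]' | sed -n '2p;4p'
```

```text
tool_pos: [0.5146, -0.2764, 0.0389]
force: [-2.9, -2.2, 5.4]
tool_pos: [0.5146, -0.2765, 0.0388]
force: [-5.1, -0.5, 12.0]
```

```bash
python3 -m creep '[{"wx":0,"wy":0,"wz":0,"tx":0,"ty":0,"tz":-1.5,"gripper":-1},{"wx":0,"wy":0,"wz":0,"tx":0,"ty":0,"tz":-1.5,"gripper":1},{"wx":0,"wy":0,"wz":0,"tx":0,"ty":0,"tz":-1.5,"gripper":1},{"wx":0,"wy":0,"wz":0,"tx":0,"ty":0,"tz":-1.5,"gripper":1},{"wx":0,"wy":0,"wz":0,"tx":0,"ty":0,"tz":-1.5,"gripper":1}]'|sed -n '4,5p'; python3 -m creep '[{"wx":0,"wy":0,"wz":0,"tx":0,"ty":0,"tz":0,"gripper":1},{"wx":0,"wy":0,"wz":0,"tx":0,"ty":0,"tz":0,"gripper":1},{"wx":0,"wy":0,"wz":0,"tx":0,"ty":0,"tz":-40,"gripper":1},{"wx":0,"wy":0,"wz":0,"tx":0,"ty":0,"tz":-80,"gripper":1},{"wx":0,"wy":0,"wz":0,"tx":0,"ty":0,"tz":-120,"gripper":1}]' | sed -n '2,6p'
python3 - <<'E'
from h import *
for c in ('side','top','wrist'):
    P,im=cloud(c); print(c,top_circ(P,(.513,-.274),.045,.069,.08))
    cv2.imwrite(f'pics/{c}5.png',im[:,:,::-1])
    for n,k,a,b in (('slim',(.6,.279),.088,.1),('tin',(.508,.282),.078,.09),('wide',(.411,.284),.064,.076)): print(n,top_circ(P,k,.04,a,b))
E
python3 go.py 411 284.5 26 180
```

```text
force: [0.1, 0.1, -0.5]
grip_width: 0.0745
tool_pos: [0.5139, -0.2748, 0.1593]
tool_rot: [179.9, -0.1, 179.7]
force: [0.6, -0.3, 0.0]
grip_width: 0.0867
grasp_force: 0.0
side (149, [514.2, -271.6, 53.6, 52.8, 59.5], 0.0743)
slim (262, [600.9, 279.8, 33.9, 35.6, 13.0], 0.0939)
tin (271, [510.6, 282.7, 33.8, 35.9, 6.1], 0.0839)
wide (525, [411.2, 284.3, 47.6, 49.0, 1.7], 0.0709)
top (282, [505.6, -278.6, 36.5, 54.0, 29.0], 0.0757)
slim (216, [598.8, 277.7, 35.4, 32.7, 5.3], 0.0946)
tin (207, [508.0, 281.0, 31.7, 32.9, 4.5], 0.0846)
wide (443, [409.3, 283.1, 48.4, 47.5, 3.7], 0.0714)
wrist (3688, [512.4, -275.8, 54.8, 54.8, 34.2], 0.0743)
slim None
tin None
wide None
t [110.3 560.5 133.3] w [-0.2  0.3 -0.4] rows 14.1 q7 101.0 t 26.5167
```

View pics/wrist5.png

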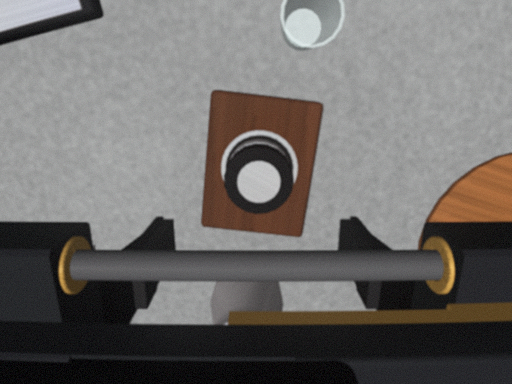

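The tamper at (259,178) sits centred inside the rim, and the side camera puts it within 1 mm of the block centre. Now I fetch the wide jar back.

```bash
python3 -m creep '[{"wx":0,"wy":0,"wz":0,"tx":7,"ty":37,"tz":0,"gripper":1},{"wx":0,"wy":0,"wz":0,"tx":15,"ty":75,"tz":0,"gripper":1},{"wx":0,"wy":0,"wz":0,"tx":22,"ty":113,"tz":0,"gripper":1},{"wx":0,"wy":0,"wz":0,"tx":30,"ty":150,"tz":0,"gripper":1},{"wx":0,"wy":0,"wz":0,"tx":37,"ty":187,"tz":0,"gripper":1}]' | sed -n 2p
python3 -m creep '[{"wx":0,"wy":0,"wz":0,"tx":7,"ty":37,"tz":0,"gripper":1},{"wx":0,"wy":0,"wz":0,"tx":15,"ty":75,"tz":0,"gripper":1},{"wx":0,"wy":0,"wz":0,"tx":22,"ty":113,"tz":0,"gripper":1},{"wx":0,"wy":0,"wz":0,"tx":30,"ty":150,"tz":0,"gripper":1},{"wx":0,"wy":0,"wz":0,"tx":37,"ty":187,"tz":0,"gripper":1}]' | sed -n 2p
python3 -m creep '[{"wx":0,"wy":0,"wz":0,"tx":7,"ty":37,"tz":0,"gripper":1},{"wx":0,"wy":0,"wz":0,"tx":15,"ty":75,"tz":0,"gripper":1},{"wx":0,"wy":0,"wz":0,"tx":22,"ty":113,"tz":0,"gripper":1},{"wx":0,"wy":0,"wz":0,"tx":30,"ty":150,"tz":0,"gripper":1},{"wx":0,"wy":0,"wz":0,"tx":37,"ty":187,"tz":0,"gripper":1}]' | sed -n 2p
python3 -m creep '[{"wx":0,"wy":0,"wz":0,"tx":0,"ty":0,"tz":20,"gripper":1},{"wx":0,"wy":0,"wz":0,"tx":0,"ty":0,"tz":40,"gripper":1},{"wx":0,"wy":0,"wz":0,"tx":0,"ty":0,"tz":55,"gripper":1},{"wx":0,"wy":0,"wz":0,"tx":0,"ty":0,"tz":60,"gripper":1},{"wx":0,"wy":0,"wz":0,"tx":0,"ty":0,"tz":60,"gripper":1}]' | sed -n 2,4p
python3 go.py 410.5 284 26 180
```

```text
tool_pos: [0.477, -0.0865, 0.1571]
tool_pos: [0.4413, 0.1002, 0.1574]
tool_pos: [0.406, 0.2871, 0.1572]
tool_pos: [0.4055, 0.2855, 0.0966]
tool_rot: [-179.9, -0.2, 179.7]
force: [-0.9, -0.1, -0.0]
t [-5.3 -1.4 70.6] w [-0.1 -0.2 -0.3] rows 1.7 q7 36.0 t 28.1833
```

```bash
python3 -m creep '[{"wx":0,"wy":0,"wz":0,"tx":-5,"ty":-1,"tz":20,"gripper":1},{"wx":0,"wy":0,"wz":0,"tx":-5,"ty":-1,"tz":40,"gripper":1},{"wx":0,"wy":0,"wz":0,"tx":-5,"ty":-1,"tz":60,"gripper":1},{"wx":0,"wy":0,"wz":0,"tx":-5,"ty":-1,"tz":70,"gripper":1},{"wx":0,"wy":0,"wz":0,"tx":-5,"ty":-1,"tz":70,"gripper":1}]' | sed -n '2p;4p'
python3 -m creep '[{"wx":0,"wy":0,"wz":0,"tx":0,"ty":0,"tz":0,"gripper":-1},{"wx":0,"wy":0,"wz":0,"tx":0,"ty":0,"tz":0,"gripper":-1},{"wx":0,"wy":0,"wz":0,"tx":0,"ty":0,"tz":0,"gripper":-1},{"wx":0,"wy":0,"wz":0,"tx":0,"ty":0,"tz":0,"gripper":-1},{"wx":0,"wy":0,"wz":0,"tx":0,"ty":0,"tz":0,"gripper":-1}]' 25 | sed -n '2,6p'
python3 -m creep '[{"wx":0,"wy":0,"wz":0,"tx":0,"ty":0,"tz":0,"gripper":-1},{"wx":0,"wy":0,"wz":0,"tx":0,"ty":0,"tz":0,"gripper":-1}]' 25
python3 -m creep '[{"wx":0,"wy":0,"wz":0,"tx":0,"ty":0,"tz":-10,"gripper":-1},{"wx":0,"wy":0,"wz":0,"tx":0,"ty":0,"tz":-35,"gripper":-1},{"wx":0,"wy":0,"wz":0,"tx":0,"ty":0,"tz":-70,"gripper":-1},{"wx":0,"wy":0,"wz":0,"tx":0,"ty":0,"tz":-95,"gripper":-1},{"wx":0,"wy":0,"wz":0,"tx":0,"ty":0,"tz":-105,"gripper":-1}]' | sed -n '2,6p'
```

```text
tool_pos: [0.4112, 0.2842, 0.0272]
force: [-0.5, -0.9, -0.1]
tool_pos: [0.4126, 0.2854, 0.0292]
tool_rot: [180.0, 0.1, 179.6]
force: [0.5, -0.3, -0.5]
grip_width: 0.0616
grasp_force: 0.0
time_s: 29.18
tool_pos: [0.4125, 0.2842, 0.029]
tool_rot: [-179.9, 0.0, 179.6]
force: [0.0, -3.2, 5.2]
grip_width: 0.0577
grasp_force: 25.0
tool_pos: [0.413, 0.287, 0.1367]
tool_rot: [179.9, 0.2, 179.7]
force: [0.6, 0.7, -4.3]
grip_width: 0.0578
grasp_force: 25.0
```

```bash
python3 -m creep '[{"wx":0,"wy":0,"wz":0,"tx":-9,"ty":-17,"tz":0,"gripper":-1},{"wx":0,"wy":0,"wz":0,"tx":-24,"ty":-46,"tz":0,"gripper":-1},{"wx":0,"wy":0,"wz":0,"tx":-40,"ty":-76,"tz":0,"gripper":-1},{"wx":0,"wy":0,"wz":0,"tx":-56,"ty":-106,"tz":0,"gripper":-1},{"wx":0,"wy":0,"wz":0,"tx":-72,"ty":-136,"tz":0,"gripper":-1}]' | sed -n '2p'
python3 -m creep '[{"wx":0,"wy":0,"wz":0,"tx":-16,"ty":-31,"tz":0,"gripper":-1},{"wx":0,"wy":0,"wz":0,"tx":-32,"ty":-62,"tz":5,"gripper":-1},{"wx":0,"wy":0,"wz":0,"tx":-45,"ty":-88,"tz":15,"gripper":-1},{"wx":0,"wy":0,"wz":0,"tx":-54,"ty":-108,"tz":35,"gripper":-1},{"wx":0,"wy":0,"wz":0,"tx":-59,"ty":-120,"tz":50,"gripper":-1}]' | sed -n '2p'
python3 -m creep '[{"wx":0,"wy":0,"wz":0,"tx":0,"ty":0,"tz":15,"gripper":-1},{"wx":0,"wy":0,"wz":0,"tx":0,"ty":0,"tz":30,"gripper":-1},{"wx":0,"wy":0,"wz":0,"tx":0,"ty":0,"tz":38,"gripper":-1},{"wx":0,"wy":0,"wz":0,"tx":0,"ty":0,"tz":38,"gripper":-1},{"wx":0,"wy":0,"wz":0,"tx":0,"ty":0,"tz":38,"gripper":-1}]' | sed -n '2,6p'
python3 go.py 544.7 28.8 31 180
```

```text
tool_pos: [0.4828, 0.1469, 0.1327]
tool_pos: [0.5416, 0.0242, 0.0813]
tool_pos: [0.5408, 0.0301, 0.0454]
tool_rot: [180.0, -0.0, 179.8]
force: [0.9, 0.5, -3.9]
grip_width: 0.0576
grasp_force: 25.0
t [-3.9 -1.3 14.4] w [ 0.  -0.  -0.2] rows 0.4 q7 63.0 t 30.85
```

```bash
python3 -m creep '[{"wx":0,"wy":0,"wz":0,"tx":-3,"ty":-1,"tz":5,"gripper":-1},{"wx":0,"wy":0,"wz":0,"tx":-3,"ty":-1,"tz":10,"gripper":-1},{"wx":0,"wy":0,"wz":0,"tx":-3,"ty":-1,"tz":13,"gripper":-1},{"wx":0,"wy":0,"wz":0,"tx":-3,"ty":-1,"tz":13,"gripper":-1},{"wx":0,"wy":0,"wz":0,"tx":-3,"ty":-1,"tz":13,"gripper":-1}]' | sed -n '2p;4p'
python3 -m creep '[{"wx":0,"wy":0,"wz":0,"tx":0,"ty":0,"tz":1,"gripper":-1},{"wx":0,"wy":0,"wz":0,"tx":0,"ty":0,"tz":1,"gripper":-1},{"wx":0,"wy":0,"wz":0,"tx":0,"ty":0,"tz":1,"gripper":-1}]' | sed -n '2p;4p'
python3 -m creep '[{"wx":0,"wy":0,"wz":0,"tx":0,"ty":0,"tz":1,"gripper":-1},{"wx":0,"wy":0,"wz":0,"tx":0,"ty":0,"tz":1,"gripper":-1},{"wx":0,"wy":0,"wz":0,"tx":0,"ty":0,"tz":1,"gripper":-1}]' | sed -n '2p;4p'
```

```text
tool_pos: [0.5442, 0.0274, 0.0324]
force: [0.8, -0.4, -4.6]
tool_pos: [0.5444, 0.0273, 0.0316]
force: [0.0, -0.8, -4.3]
tool_pos: [0.5446, 0.0274, 0.0311]
force: [-2.2, 1.0, 3.4]
```

Contact. I release, rise and move to the tin.

```bash
python3 -m creep '[{"wx":0,"wy":0,"wz":0,"tx":0,"ty":0,"tz":0,"gripper":-1},{"wx":0,"wy":0,"wz":0,"tx":0,"ty":0,"tz":0,"gripper":1},{"wx":0,"wy":0,"wz":0,"tx":0,"ty":0,"tz":0,"gripper":1},{"wx":0,"wy":0,"wz":0,"tx":0,"ty":0,"tz":0,"gripper":1},{"wx":0,"wy":0,"wz":0,"tx":0,"ty":0,"tz":0,"gripper":1}]'|sed -n '4,5p'; python3 -m creep '[{"wx":0,"wy":0,"wz":0,"tx":0,"ty":0,"tz":0,"gripper":1},{"wx":0,"wy":0,"wz":0,"tx":0,"ty":0,"tz":0,"gripper":1},{"wx":0,"wy":0,"wz":0,"tx":0,"ty":0,"tz":-40,"gripper":1},{"wx":0,"wy":0,"wz":0,"tx":0,"ty":0,"tz":-80,"gripper":1},{"wx":0,"wy":0,"wz":0,"tx":0,"ty":0,"tz":-120,"gripper":1}]' | sed -n '2,6p'
python3 go.py 509.5 282.2 34 180
python3 - <<'E'
from h import *
for c in ('side','wrist'):
    P,im=cloud(c); print(c,top_circ(P,(.542,.027),.04,.067,.08))
E
```

```text
force: [0.3, -0.3, -0.6]
grip_width: 0.0764
tool_pos: [0.5436, 0.0277, 0.1514]
tool_rot: [180.0, -0.1, 179.7]
force: [1.2, -0.3, 0.3]
grip_width: 0.0868
grasp_force: 0.0
t [ 35.3 254.2 117.7] w [ 0.  -0.1 -0.3] rows 6.8 q7 69.0 t 32.6
side (240, [542.8, 29.3, 47.8, 48.6, 86.3], 0.0722)
wrist (3082, [540.7, 26.9, 49.3, 48.7, 44.5], 0.0721)
```

```bash
python3 -m creep '[{"wx":0,"wy":0,"wz":0,"tx":5,"ty":38,"tz":0,"gripper":1},{"wx":0,"wy":0,"wz":0,"tx":10,"ty":76,"tz":0,"gripper":1},{"wx":0,"wy":0,"wz":0,"tx":15,"ty":114,"tz":0,"gripper":1},{"wx":0,"wy":0,"wz":0,"tx":20,"ty":152,"tz":0,"gripper":1},{"wx":0,"wy":0,"wz":0,"tx":26,"ty":190,"tz":0,"gripper":1}]' | sed -n 2p
python3 -m creep '[{"wx":0,"wy":0,"wz":0,"tx":4,"ty":30,"tz":0,"gripper":1},{"wx":0,"wy":0,"wz":0,"tx":9,"ty":64,"tz":0,"gripper":1},{"wx":0,"wy":0,"wz":0,"tx":9,"ty":64,"tz":20,"gripper":1},{"wx":0,"wy":0,"wz":0,"tx":9,"ty":64,"tz":40,"gripper":1},{"wx":0,"wy":0,"wz":0,"tx":9,"ty":64,"tz":40,"gripper":1}]' | sed -n 2p
python3 go.py 509.5 282.2 34 180
```

```text
tool_pos: [0.5192, 0.2187, 0.1501]
tool_pos: [0.5084, 0.2808, 0.1065]
t [-1.5  1.6 72.5] w [-0.2 -0.3 -0.2] rows 1.7 q7 38.0 t 33.5333
```

```bash
python3 -m creep '[{"wx":0,"wy":0,"wz":0,"tx":-1,"ty":1,"tz":20,"gripper":1},{"wx":0,"wy":0,"wz":0,"tx":-1,"ty":1,"tz":40,"gripper":1},{"wx":0,"wy":0,"wz":0,"tx":-1,"ty":1,"tz":60,"gripper":1},{"wx":0,"wy":0,"wz":0,"tx":-1,"ty":1,"tz":72,"gripper":1},{"wx":0,"wy":0,"wz":0,"tx":-1,"ty":1,"tz":72,"gripper":1}]' | sed -n '2p;4p'
python3 -m creep '[{"wx":0,"wy":0,"wz":0,"tx":0,"ty":0,"tz":0,"gripper":-1},{"wx":0,"wy":0,"wz":0,"tx":0,"ty":0,"tz":0,"gripper":-1},{"wx":0,"wy":0,"wz":0,"tx":0,"ty":0,"tz":0,"gripper":-1},{"wx":0,"wy":0,"wz":0,"tx":0,"ty":0,"tz":0,"gripper":-1},{"wx":0,"wy":0,"wz":0,"tx":0,"ty":0,"tz":0,"gripper":-1}]' 20 | sed -n '2,6p'
python3 -m creep '[{"wx":0,"wy":0,"wz":0,"tx":0,"ty":0,"tz":0,"gripper":-1},{"wx":0,"wy":0,"wz":0,"tx":0,"ty":0,"tz":0,"gripper":-1},{"wx":0,"wy":0,"wz":0,"tx":0,"ty":0,"tz":0,"gripper":-1}]' 20
python3 -m creep '[{"wx":0,"wy":0,"wz":0,"tx":0,"ty":0,"tz":-10,"gripper":-1},{"wx":0,"wy":0,"wz":0,"tx":0,"ty":0,"tz":-35,"gripper":-1},{"wx":0,"wy":0,"wz":0,"tx":0,"ty":0,"tz":-70,"gripper":-1},{"wx":0,"wy":0,"wz":0,"tx":0,"ty":0,"tz":-105,"gripper":-1},{"wx":0,"wy":0,"wz":0,"tx":0,"ty":0,"tz":-125,"gripper":-1}]' | sed -n '2,6p'
```

```text
tool_pos: [0.5108, 0.2809, 0.0363]
force: [-0.1, -1.4, 0.3]
tool_pos: [0.5125, 0.2828, 0.0393]
tool_rot: [180.0, 0.1, 179.6]
force: [-0.7, -0.0, -0.7]
grip_width: 0.0617
grasp_force: 0.0
time_s: 34.62
tool_pos: [0.5122, 0.2822, 0.0388]
tool_rot: [-180.0, 0.0, 179.6]
force: [-0.9, -2.3, 2.9]
grip_width: 0.0497
grasp_force: 20.0
tool_pos: [0.5125, 0.284, 0.1672]
tool_rot: [179.9, 0.2, 179.7]
force: [1.3, 0.1, -2.3]
grip_width: 0.0501
grasp_force: 20.0
```

```bash
python3 -m creep '[{"wx":0,"wy":0,"wz":0,"tx":-11,"ty":-17,"tz":0,"gripper":-1},{"wx":0,"wy":0,"wz":0,"tx":-28,"ty":-44,"tz":0,"gripper":-1},{"wx":0,"wy":0,"wz":0,"tx":-45,"ty":-71,"tz":0,"gripper":-1},{"wx":0,"wy":0,"wz":0,"tx":-63,"ty":-98,"tz":0,"gripper":-1},{"wx":0,"wy":0,"wz":0,"tx":-80,"ty":-125,"tz":0,"gripper":-1}]' | sed -n '2p'
python3 -m creep '[{"wx":0,"wy":0,"wz":0,"tx":-17,"ty":-27,"tz":0,"gripper":-1},{"wx":0,"wy":0,"wz":0,"tx":-34,"ty":-54,"tz":5,"gripper":-1},{"wx":0,"wy":0,"wz":0,"tx":-50,"ty":-78,"tz":15,"gripper":-1},{"wx":0,"wy":0,"wz":0,"tx":-62,"ty":-97,"tz":35,"gripper":-1},{"wx":0,"wy":0,"wz":0,"tx":-68,"ty":-106,"tz":55,"gripper":-1}]' | sed -n '2p'
python3 -m creep '[{"wx":0,"wy":0,"wz":0,"tx":0,"ty":0,"tz":20,"gripper":-1},{"wx":0,"wy":0,"wz":0,"tx":0,"ty":0,"tz":40,"gripper":-1},{"wx":0,"wy":0,"wz":0,"tx":0,"ty":0,"tz":50,"gripper":-1},{"wx":0,"wy":0,"wz":0,"tx":0,"ty":0,"tz":50,"gripper":-1},{"wx":0,"wy":0,"wz":0,"tx":0,"ty":0,"tz":50,"gripper":-1}]' | sed -n '2,6p'
python3 go.py 660.5 51.1 40.8 180
```

```text
tool_pos: [0.5915, 0.1557, 0.1636]
tool_pos: [0.6607, 0.0458, 0.108]
tool_pos: [0.6582, 0.0511, 0.0586]
tool_rot: [180.0, -0.0, 179.7]
force: [-0.1, -0.4, -3.1]
grip_width: 0.0496
grasp_force: 20.0
t [-2.3  0.  17.8] w [ 0.  -0.  -0.3] rows 0.4 q7 61.0 t 36.2833
```

```bash
python3 -m creep '[{"wx":0,"wy":0,"wz":0,"tx":-1,"ty":0,"tz":6,"gripper":-1},{"wx":0,"wy":0,"wz":0,"tx":-1,"ty":0,"tz":12,"gripper":-1},{"wx":0,"wy":0,"wz":0,"tx":-1,"ty":0,"tz":16,"gripper":-1},{"wx":0,"wy":0,"wz":0,"tx":-1,"ty":0,"tz":16,"gripper":-1},{"wx":0,"wy":0,"wz":0,"tx":-1,"ty":0,"tz":16,"gripper":-1}]' | sed -n '2p;4p'
python3 -m creep '[{"wx":0,"wy":0,"wz":0,"tx":0,"ty":0,"tz":1,"gripper":-1},{"wx":0,"wy":0,"wz":0,"tx":0,"ty":0,"tz":1,"gripper":-1},{"wx":0,"wy":0,"wz":0,"tx":0,"ty":0,"tz":1,"gripper":-1}]' | sed -n '2p;4p'
python3 -m creep '[{"wx":0,"wy":0,"wz":0,"tx":0,"ty":0,"tz":1,"gripper":-1},{"wx":0,"wy":0,"wz":0,"tx":0,"ty":0,"tz":1,"gripper":-1},{"wx":0,"wy":0,"wz":0,"tx":0,"ty":0,"tz":1,"gripper":-1}]' | sed -n '2p;4p'
```

```text
tool_pos: [0.6594, 0.0506, 0.0424]
force: [0.0, 0.4, -2.1]
tool_pos: [0.6596, 0.0507, 0.0417]
force: [1.0, 0.4, -2.8]
tool_pos: [0.6598, 0.0507, 0.0409]
force: [-0.0, -0.3, -0.1]
```

```bash
python3 -m creep '[{"wx":0,"wy":0,"wz":0,"tx":0,"ty":0,"tz":0.5,"gripper":-1},{"wx":0,"wy":0,"wz":0,"tx":0,"ty":0,"tz":0.5,"gripper":1},{"wx":0,"wy":0,"wz":0,"tx":0,"ty":0,"tz":0.5,"gripper":1},{"wx":0,"wy":0,"wz":0,"tx":0,"ty":0,"tz":0.5,"gripper":1},{"wx":0,"wy":0,"wz":0,"tx":0,"ty":0,"tz":0.5,"gripper":1}]'|sed -n '4,5p'; python3 -m creep '[{"wx":0,"wy":0,"wz":0,"tx":0,"ty":0,"tz":0,"gripper":1},{"wx":0,"wy":0,"wz":0,"tx":0,"ty":0,"tz":0,"gripper":1},{"wx":0,"wy":0,"wz":0,"tx":0,"ty":0,"tz":-40,"gripper":1},{"wx":0,"wy":0,"wz":0,"tx":0,"ty":0,"tz":-80,"gripper":1},{"wx":0,"wy":0,"wz":0,"tx":0,"ty":0,"tz":-120,"gripper":1}]' | sed -n '2,6p'
python3 go.py 599.9 278.8 35 180
python3 - <<'E'
from h import *
for c in ('side','wrist'):
    P,im=cloud(c); print(c,top_circ(P,(.659,.051),.04,.081,.09))
E
```

```text
force: [-0.1, -0.6, 0.0]
grip_width: 0.0689
tool_pos: [0.6588, 0.0506, 0.1608]
tool_rot: [180.0, -0.1, 179.6]
force: [1.1, 0.4, -0.2]
grip_width: 0.0863
grasp_force: 0.0
t [ 60.1 227.8 125.9] w [ 0.  -0.1 -0.4] rows 6.4 q7 63.0 t 38.0333
side (130, [658.3, 52.0, 32.2, 35.5, 13.2], 0.0863)
wrist (1617, [655.8, 50.1, 34.7, 34.9, 11.3], 0.0861)
```

Tin is back within about 1.3 mm. Now slim.

```bash
python3 -m creep '[{"wx":0,"wy":0,"wz":0,"tx":10,"ty":38,"tz":0,"gripper":1},{"wx":0,"wy":0,"wz":0,"tx":20,"ty":76,"tz":0,"gripper":1},{"wx":0,"wy":0,"wz":0,"tx":30,"ty":114,"tz":0,"gripper":1},{"wx":0,"wy":0,"wz":0,"tx":40,"ty":152,"tz":0,"gripper":1},{"wx":0,"wy":0,"wz":0,"tx":50,"ty":190,"tz":0,"gripper":1}]' | sed -n 2p
python3 -m creep '[{"wx":0,"wy":0,"wz":0,"tx":6,"ty":25,"tz":0,"gripper":1},{"wx":0,"wy":0,"wz":0,"tx":10,"ty":38,"tz":0,"gripper":1},{"wx":0,"wy":0,"wz":0,"tx":10,"ty":38,"tz":20,"gripper":1},{"wx":0,"wy":0,"wz":0,"tx":10,"ty":38,"tz":40,"gripper":1},{"wx":0,"wy":0,"wz":0,"tx":10,"ty":38,"tz":40,"gripper":1}]' | sed -n 2p
python3 go.py 599.9 278.8 35 180
```

```text
tool_pos: [0.6101, 0.2423, 0.1597]
tool_pos: [0.5996, 0.2764, 0.1156]
t [-0.7  2.8 80.6] w [-0.2 -0.3 -0.4] rows 1.9 q7 42.0 t 38.9667
```

```bash
python3 -m creep '[{"wx":0,"wy":0,"wz":0,"tx":0,"ty":2,"tz":20,"gripper":1},{"wx":0,"wy":0,"wz":0,"tx":0,"ty":2,"tz":40,"gripper":1},{"wx":0,"wy":0,"wz":0,"tx":0,"ty":2,"tz":65,"gripper":1},{"wx":0,"wy":0,"wz":0,"tx":0,"ty":2,"tz":80,"gripper":1},{"wx":0,"wy":0,"wz":0,"tx":0,"ty":2,"tz":80,"gripper":1}]' | sed -n '2p;4p'
python3 -m creep '[{"wx":0,"wy":0,"wz":0,"tx":0,"ty":0,"tz":0,"gripper":-1},{"wx":0,"wy":0,"wz":0,"tx":0,"ty":0,"tz":0,"gripper":-1},{"wx":0,"wy":0,"wz":0,"tx":0,"ty":0,"tz":0,"gripper":-1},{"wx":0,"wy":0,"wz":0,"tx":0,"ty":0,"tz":0,"gripper":-1},{"wx":0,"wy":0,"wz":0,"tx":0,"ty":0,"tz":0,"gripper":-1}]' 20 | sed -n '2,6p'
python3 -m creep '[{"wx":0,"wy":0,"wz":0,"tx":0,"ty":0,"tz":0,"gripper":-1},{"wx":0,"wy":0,"wz":0,"tx":0,"ty":0,"tz":0,"gripper":-1},{"wx":0,"wy":0,"wz":0,"tx":0,"ty":0,"tz":0,"gripper":-1}]' 20
python3 -m creep '[{"wx":0,"wy":0,"wz":0,"tx":0,"ty":0,"tz":-10,"gripper":-1},{"wx":0,"wy":0,"wz":0,"tx":0,"ty":0,"tz":-35,"gripper":-1},{"wx":0,"wy":0,"wz":0,"tx":0,"ty":0,"tz":-70,"gripper":-1},{"wx":0,"wy":0,"wz":0,"tx":0,"ty":0,"tz":-105,"gripper":-1},{"wx":0,"wy":0,"wz":0,"tx":0,"ty":0,"tz":-125,"gripper":-1}]' | sed -n '2,6p'
```

```text
tool_pos: [0.5998, 0.2783, 0.0365]
force: [-0.4, -0.5, 0.5]
tool_pos: [0.6016, 0.2813, 0.0411]
tool_rot: [180.0, 0.1, 179.6]
force: [-0.5, -1.0, 0.3]
grip_width: 0.0614
grasp_force: 0.0
time_s: 40.05
tool_pos: [0.6014, 0.2799, 0.0404]
tool_rot: [-179.9, 0.0, 179.6]
force: [-0.8, -3.1, 3.1]
grip_width: 0.0453
grasp_force: 20.0
tool_pos: [0.6014, 0.2827, 0.1691]
tool_rot: [179.8, 0.2, 179.7]
force: [0.6, 1.4, -2.7]
grip_width: 0.0456
grasp_force: 20.0
```

```bash
python3 -m creep '[{"wx":0,"wy":0,"wz":0,"tx":-1,"ty":-18,"tz":0,"gripper":-1},{"wx":0,"wy":0,"wz":0,"tx":-4,"ty":-52,"tz":0,"gripper":-1},{"wx":0,"wy":0,"wz":0,"tx":-7,"ty":-88,"tz":0,"gripper":-1},{"wx":0,"wy":0,"wz":0,"tx":-9,"ty":-124,"tz":0,"gripper":-1},{"wx":0,"wy":0,"wz":0,"tx":-12,"ty":-160,"tz":0,"gripper":-1}]' | sed -n '2p'
python3 -m creep '[{"wx":0,"wy":0,"wz":0,"tx":-3,"ty":-37,"tz":0,"gripper":-1},{"wx":0,"wy":0,"wz":0,"tx":-6,"ty":-75,"tz":0,"gripper":-1},{"wx":0,"wy":0,"wz":0,"tx":-9,"ty":-113,"tz":0,"gripper":-1},{"wx":0,"wy":0,"wz":0,"tx":-12,"ty":-150,"tz":0,"gripper":-1},{"wx":0,"wy":0,"wz":0,"tx":-14,"ty":-178,"tz":0,"gripper":-1}]' | sed -n '2p'
python3 -m creep '[{"wx":0,"wy":0,"wz":0,"tx":0,"ty":-6,"tz":10,"gripper":-1},{"wx":0,"wy":0,"wz":0,"tx":0,"ty":-6,"tz":35,"gripper":-1},{"wx":0,"wy":0,"wz":0,"tx":0,"ty":-6,"tz":65,"gripper":-1},{"wx":0,"wy":0,"wz":0,"tx":0,"ty":-6,"tz":90,"gripper":-1},{"wx":0,"wy":0,"wz":0,"tx":0,"ty":-6,"tz":105,"gripper":-1}]' | sed -n '2,6p'
python3 -m creep '[{"wx":0,"wy":0,"wz":0,"tx":0,"ty":0,"tz":0,"gripper":-1},{"wx":0,"wy":0,"wz":0,"tx":0,"ty":0,"tz":0,"gripper":-1}]' | sed -n '2p'
python3 go.py 627.2 -64.5 42.4 180
```

```text
tool_pos: [0.6113, 0.12, 0.165]
tool_pos: [0.6246, -0.0612, 0.1648]
tool_pos: [0.6228, -0.0627, 0.0569]
tool_rot: [179.9, -0.2, 179.7]
force: [-1.0, 0.5, -4.1]
grip_width: 0.0456
grasp_force: 20.0
tool_pos: [0.6246, -0.0625, 0.0599]
t [-2.6 -2.  17.5] w [ 0.  -0.  -0.3] rows 0.4 q7 71.0 t 41.8833
```

```bash
python3 -m creep '[{"wx":0,"wy":0,"wz":0,"tx":-2,"ty":-2,"tz":6,"gripper":-1},{"wx":0,"wy":0,"wz":0,"tx":-2,"ty":-2,"tz":12,"gripper":-1},{"wx":0,"wy":0,"wz":0,"tx":-2,"ty":-2,"tz":16,"gripper":-1},{"wx":0,"wy":0,"wz":0,"tx":-2,"ty":-2,"tz":16,"gripper":-1},{"wx":0,"wy":0,"wz":0,"tx":-2,"ty":-2,"tz":16,"gripper":-1}]' | sed -n '2p;4p'
python3 -m creep '[{"wx":0,"wy":0,"wz":0,"tx":0,"ty":0,"tz":1,"gripper":-1},{"wx":0,"wy":0,"wz":0,"tx":0,"ty":0,"tz":1,"gripper":-1},{"wx":0,"wy":0,"wz":0,"tx":0,"ty":0,"tz":1,"gripper":-1}]' | sed -n '2p;4p'
python3 -m creep '[{"wx":0,"wy":0,"wz":0,"tx":0,"ty":0,"tz":1,"gripper":-1},{"wx":0,"wy":0,"wz":0,"tx":0,"ty":0,"tz":1,"gripper":-1},{"wx":0,"wy":0,"wz":0,"tx":0,"ty":0,"tz":1,"gripper":-1}]' | sed -n '2p;4p'
```

```text
tool_pos: [0.6267, -0.0652, 0.0441]
force: [-0.2, -0.2, -2.9]
tool_pos: [0.6269, -0.0652, 0.0432]
force: [0.0, 0.1, -2.5]
tool_pos: [0.627, -0.0651, 0.0423]
force: [-0.5, -1.4, -1.5]
```

Near contact. I go 0.7 mm lower, release, rise and check.

```bash
python3 -m creep '[{"wx":0,"wy":0,"wz":0,"tx":0,"ty":0,"tz":0.7,"gripper":-1},{"wx":0,"wy":0,"wz":0,"tx":0,"ty":0,"tz":0.7,"gripper":-1},{"wx":0,"wy":0,"wz":0,"tx":0,"ty":0,"tz":0.7,"gripper":1},{"wx":0,"wy":0,"wz":0,"tx":0,"ty":0,"tz":0.7,"gripper":1},{"wx":0,"wy":0,"wz":0,"tx":0,"ty":0,"tz":0.7,"gripper":1}]'|sed -n '4,5p'; python3 -m creep '[{"wx":0,"wy":0,"wz":0,"tx":0,"ty":0,"tz":0,"gripper":1},{"wx":0,"wy":0,"wz":0,"tx":0,"ty":0,"tz":0,"gripper":1},{"wx":0,"wy":0,"wz":0,"tx":0,"ty":0,"tz":-40,"gripper":1},{"wx":0,"wy":0,"wz":0,"tx":0,"ty":0,"tz":-80,"gripper":1},{"wx":0,"wy":0,"wz":0,"tx":0,"ty":0,"tz":-120,"gripper":1}]' | sed -n '2,6p'
python3 -m creep '[{"wx":0,"wy":0,"wz":0,"tx":0,"ty":0,"tz":-40,"gripper":1},{"wx":0,"wy":0,"wz":0,"tx":0,"ty":0,"tz":-60,"gripper":1},{"wx":0,"wy":0,"wz":0,"tx":0,"ty":0,"tz":-60,"gripper":1},{"wx":0,"wy":0,"wz":0,"tx":0,"ty":0,"tz":-60,"gripper":1}]' | sed -n '2,6p'
python3 - <<'E'
from h import *
for c in ('side','wrist'):
    P,im=cloud(c); cv2.imwrite(f'pics/{c}9.png',im[:,:,::-1])
    print(c,'slim',top_circ(P,(.625,-.065),.03,.091,.1),'tin',top_circ(P,(.659,.051),.035,.081,.09),'wide',top_circ(P,(.541,.026),.04,.067,.08),'tamper',top_circ(P,(.513,-.274),.045,.069,.08))
E
```

```text
force: [-0.4, -0.5, -1.2]
grip_width: 0.0583
tool_pos: [0.6261, -0.065, 0.162]
tool_rot: [180.0, -0.1, 179.7]
force: [1.3, -0.7, 0.6]
grip_width: 0.0849
grasp_force: 0.0
tool_pos: [0.6274, -0.065, 0.2225]
tool_rot: [-180.0, 0.1, 179.6]
force: [-1.0, 0.3, -0.9]
grip_width: 0.0868
grasp_force: 0.0
side slim (106, [627.1, -64.0, 32.7, 37.2, 9.8], 0.0962) tin (131, [658.4, 51.8, 33.7, 33.9, 58.3], 0.0863) wide (240, [542.8, 28.8, 47.9, 48.8, 33.7], 0.0722) tamper (146, [515.2, -273.2, 53.5, 54.6, 36.1], 0.0746)
wrist slim (1215, [624.4, -65.7, 34.8, 34.9, 46.1], 0.096) tin (1099, [656.1, 49.6, 35.2, 35.5, 24.0], 0.086) wide (2454, [541.7, 26.3, 48.9, 48.9, 0.1], 0.0721) tamper (2888, [513.1, -271.7, 48.9, 54.8, 82.1], 0.0742)
```

View pics/side9.png

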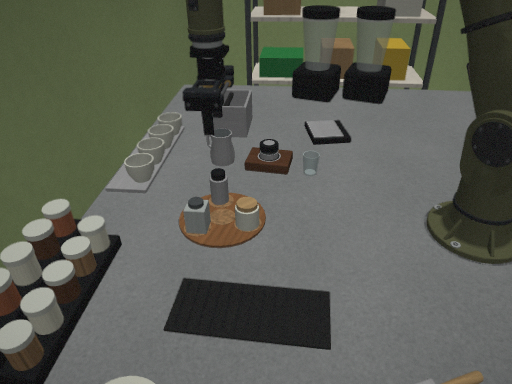

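The canisters are back on their spots at (219,187), (198,215) and (247,215), the tamper is on the inlay at (269,150), and the jug and glass have not moved. Handing in.

```bash
python3 -c "
from h import *
print(env.sign_off())"
```

```text
the job is handed in; nothing more can be done
None
```

The job is handed in, with no verdict shown: camera checks put the tamper within about 2 mm of the inlay's centre and each canister within about 2 mm of its starting spot on the tray, all upright and released, with the jug and glass never touched.

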